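# Load a small firing hearth: nest the pans, then build up the wall

## Robot

A 6-joint arm with a two-finger parallel gripper is mounted at the origin on the work surface. World frame = base frame: x ahead of the robot, y to its left, z up, the work surface at z = 0. Lengths are in m, angles in degrees, forces in N, time in s.
With the tool pointing down it reaches from about 0.3 to 0.75 m from the base axis. Payload 8.5 kg.
Tool frame: the origin (TCP) lies on the centre line of the jaws, within the pads' length; the fingertips stand 11 mm ahead of it and the grasp point (between the pads) lies 8 mm behind it; x points along the fingers, y is the direction in which the jaws open and shut, and the axes are right-handed (so a half turn about x gives the same grasp; the last joint's range is limited). The gripper opens to 85 mm and grips with 20 to 120 N. Pads are 22 mm wide; open, the fingers measure 114 mm over their backs; the gripper's body (76 mm by 85 mm) begins 54 mm behind the grasp point. The pads swing forward as they close: fully open they stand 13 mm farther back than shut.
Start: joints at [-82.007, 21.807, 74.336, -0, 83.858, -12.336], TCP at [0.191, -0.516, 0.221] pointing down, gripper open.
Joint ranges: [-178.18, 178.18], [-50.72, 133.34], [12.68, 142.11], [-81.47, 261.47], [9.98, 163.14], [-165.26, 165.26]. Speed limits (degrees/s): [136.94, 136.94, 180, 180, 180, 180].

## Interface

Orientations are given as a 3x3 rotation matrix whose columns are the frame's x, y, z axes.
In Python, from rig import env gives the robot as it stands.
- The arm moves only by the tool carry_out, never from a script. Its argument "motion" is a list that holds one entry, the list of rows, each a list of 7 numbers: the shift along the tool's x, y, z in cm, then the turn, a rotation vector about the tool's x, y, z in rad, then the finger opening in cm, from 0 to 8.54. A call has 1 to 5 rows; each row is the pose to reach, as a shift and turn from the pose commanded when the call began, along the tool's axes at that moment; what a row does not reach only later rows make up. A row lasts 1/12 s, in which the tool goes at most 41.7 mm and 7.16 degrees, less where a joint would pass 70% of its speed; a pose out of reach is approached as far as the arm can. A call with a gripper value outside its range is refused whole. The fingers move at their own pace and stop on an object; "grip_force" is the grip in N (left out, the last holds). Time passes only in rows, so rows that repeat a pose let the fingers close. It gives the time, the measured TCP pose, the force and the opening at its end, in the units of the state.
- env.observe(): the state, without advancing time (a new reading comes with each control period).
- env.get_image(name): name is "scene" or "top" or "wrist"; returns a dict with "image" (420x560x3 uint8, red, green, blue), "fov_y" (degrees; the focal length in pixels is half the picture's height over the tangent of half this angle, whatever the lens; pixels are square), "cx", "cy" (the principal point, pixels), "R" (3x3) and "t" (3): a world point X has camera coordinates R X + t. Camera axes: x right, y down, z forward; pixel columns grow to the right and rows downward; lengths in m; the calibration is good to about 2 mm. A picture is of the moment at which its call begins. There is no depth.
- env.close_job(): hands the job in, once; it reports no verdict.
The state is a dict: "time_s": time; "q": joint angles; "qvel": joint speeds; "joint_efforts": joint torques, N m; "position": TCP position; "tool_rot": TCP orientation; "ft_force": force on the tool from outside, world axes, zero at the start; "wrist_torque": the same for the moment, N m; "grip_width": finger opening in m.
Only numpy, scipy, OpenCV 4.12 (cv2) and the standard library are available. Lean on these libraries where they do the work, as an engineer would, in place of code of your own. Each camera call takes 0.05 s, during which the arm holds its last target. There are 200 camera calls.

## Task

Load the firing hearth in the pottery studio. First nest the three handled terracotta pans by size, the middle one in the large one on the hearth and the small one in the middle one, each sitting flat, with the three handles turned well apart so that no handle lies over or close beside another. Then build up the low wall with all the loose bricks, lengthwise along the wall in staggered courses, each brick centred over the joint between two bricks beneath it; leave everything at rest and do not disturb the jar and the brush cup.

Things in the scene. Friction and masses are not known exactly. Their poses are not given: they have to be found in the camera images.
- hearth: Fixed pale T-shaped slab 15 mm thick; origin on its underside, z up. Square part 210 x 210 mm (centre x=-20 mm) holds the large pan. Along its far edge, line x=+125 mm, stands a wall's foundation course: four fixed bricks, each 80 mm along hearth y, 44 wide, 44 high, centred at y=-132, -44, 44, 132 mm, tops 59 mm above the origin. Wall runs along hearth y.
- pan_large: Largest terracotta pan, loose on the hearth: radius 80 mm at rim, 75 at foot, 44 high, wall 6, floor 8, 0.5 kg. Origin: centre of underside. Blade handle along its +x: 14 mm thick, 27 tall (from 5 below the rim to 22 above it), out to 142 mm from the axis. A pan nested inside cannot sit flat if its handle lies over this one.
- pan_mid: Middle terracotta pan, loose, upright on the bench at left: radius 60 mm at rim, 55 at foot, 48 high, wall 6, floor 8, 0.3 kg. Origin: centre of underside. Blade handle along its +x as on the large pan, out to 122 mm from the axis. Nested flat, its origin is 8 mm above the large pan's and its handle passes 7 mm above the large pan's rim.
- pan_small: Small terracotta pan, loose, upright on the bench at left: radius 40 mm at rim, 35 at foot, 52 high, wall 6, floor 8, 0.16 kg. Origin: centre of underside. Blade handle along its +x as on the others, out to 102 mm from the axis. Nested flat, its origin is 8 mm above the middle pan's.
- handle_large (a point): Middle of the large pan's handle blade: 110 mm out from the pan's axis, 52.5 mm above its underside (the blade's mid height; 14 mm thick, 27 mm tall).
- handle_mid (a point): Middle of the mid pan's handle blade: 90 mm out from the pan's axis, 56.5 mm above its underside (the blade's mid height; 14 mm thick, 27 mm tall).
- handle_small (a point): Middle of the small pan's handle blade: 70 mm out from the pan's axis, 60.5 mm above its underside (the blade's mid height; 14 mm thick, 27 mm tall).
- slot1 (a point): Where the centre of a brick lies in course 2 of the wall (the fixed foundation is course 1): over the joint of the two bricks beneath, hearth y=-88 mm, 81 mm above the hearth origin.
- slot2 (a point): Where the centre of a brick lies in course 2 of the wall (the fixed foundation is course 1): over the joint of the two bricks beneath, hearth y=0 mm, 81 mm above the hearth origin.
- slot3 (a point): Where the centre of a brick lies in course 2 of the wall (the fixed foundation is course 1): over the joint of the two bricks beneath, hearth y=88 mm, 81 mm above the hearth origin.
- slot4 (a point): Where the centre of a brick lies in course 3 of the wall (the fixed foundation is course 1): over the joint of the two bricks beneath, hearth y=-44 mm, 125 mm above the hearth origin. It needs bricks in the two places below it in course 2.
- slot5 (a point): Where the centre of a brick lies in course 3 of the wall (the fixed foundation is course 1): over the joint of the two bricks beneath, hearth y=44 mm, 125 mm above the hearth origin. It needs bricks in the two places below it in course 2.
- slot6 (a point): Where the centre of a brick lies in course 4 of the wall (the fixed foundation is course 1): over the joint of the two bricks beneath, hearth y=0 mm, 169 mm above the hearth origin. It needs bricks in the two places below it in course 3.
- brick1: Loose terracotta brick, one of four to six alike, 80 mm long (its x axis), 44 mm wide, 44 mm high (square section), 0.17 kg, lying at the start on a plywood board 12 mm thick at the right. Origin: the centre of the brick.
- brick2: Loose terracotta brick, one of four to six alike, 80 mm long (its x axis), 44 mm wide, 44 mm high (square section), 0.17 kg, lying at the start on a plywood board 12 mm thick at the right. Origin: the centre of the brick.
- brick3: Loose terracotta brick, one of four to six alike, 80 mm long (its x axis), 44 mm wide, 44 mm high (square section), 0.17 kg, lying at the start on a plywood board 12 mm thick at the right. Origin: the centre of the brick.
- brick4: Loose terracotta brick, one of four to six alike, 80 mm long (its x axis), 44 mm wide, 44 mm high (square section), 0.17 kg, lying at the start on a plywood board 12 mm thick at the right. Origin: the centre of the brick.
- brick5: Loose terracotta brick, one of four to six alike, 80 mm long (its x axis), 44 mm wide, 44 mm high (square section), 0.17 kg, lying at the start on a plywood board 12 mm thick at the right. Origin: the centre of the brick.
- brick6: Loose terracotta brick, one of four to six alike, 80 mm long (its x axis), 44 mm wide, 44 mm high (square section), 0.17 kg, lying at the start on a plywood board 12 mm thick at the right. Origin: the centre of the brick.
- jar: Bystander: lidded jar 64 mm across, 75 mm high, off the left end of the wall. Origin centre of underside.
- brush_cup: Bystander: cup of brushes 74 mm across, 195 mm tall, off the right end of the wall. Origin centre of underside.
Not all that is in view belongs to the job. Leave any black look-alike of the brick1 alone. What is shaped like the brick4 but purple is not meant.

How it is judged:
By the outcome, as a careful person would: the job done as asked, in the order asked, and still so for the second after the job is handed in, with the robot touching nothing.
Of brick1, brick2, brick3, brick4, brick5, brick6 only 4 to 6 are there at a start; the rules pass over those that are not, and their reading is None.
At some moment in a run one of pan_mid, pan_small may be knocked a few centimetres aside while the robot is not near it.
Once in a run the grip may slacken for a moment while it holds something.
It also fails if it takes over 210 s, if anything falls off the work surface, if the arm or the gripper's body presses on something with over 40 N, if the wrist force passes 120 N, or if a joint passes its speed limit or range.

## Working session

There is one attempt and no reset: what is moved stays moved. The work goes in short steps, Python scripts to look and compute and a tool call to move; the robot and the scene stay as the last step left them, time stands still between calls to the robot, and variables do not carry over. Pictures are saved under pics/ and viewed, on a budget of 14 in all, crops included, one or two more only if the job needs it, and the job is handed in when it is done.

Besides the shell and the picture viewer there is one more tool, called after "Emit:" as name(argument=value, ...) on one line, values as JSON. carry_out: Moves the arm, as the interface text tells. Its arguments: {"type":"object","properties":{"motion":{"type":"array","items":{"type":"array","items":{"type":"array","items":{"type":"number"}}}},"grip_force":{"type":"number"}},"required":["motion"]}

```bash
mkdir -p pics; ls; cat > h.py <<'E'
import numpy as np, cv2, json
from rig import env
def snap(n,f=None):
    d=env.get_image(n); d={k:(np.array(v) if k in('image','R','t') else v) for k,v in d.items()}
    if f: cv2.imwrite('pics/'+f,d['image'][:,:,::-1])
    return d
def K(d):
    f=d['image'].shape[0]/2/np.tan(np.radians(d['fov_y']/2)); return f
def ray(d,u,v):
    f=K(d); c=np.array([(u-d['cx'])/f,(v-d['cy'])/f,1.]); R=np.array(d['R']);return -R.T@np.array(d['t']), R.T@c
def onz(d,u,v,z):
    o,r=ray(d,u,v); return o+r*(z-o[2])/r[2]
def proj(d,X):
    c=np.array(d['R'])@np.asarray(X)+d['t']; f=K(d); return np.array([f*c[0]/c[2]+d['cx'],f*c[1]/c[2]+d['cy']])
def tri(obs):
    A=np.zeros((3,3));b=np.zeros(3)
    for d,u,v in obs:
        o,r=ray(d,u,v); r/=np.linalg.norm(r);P=np.eye(3)-np.outer(r,r);A+=P;b+=P@o
    return np.linalg.solve(A,b)
E
python3 - <<'E'
from h import *
import pickle
o=env.observe(); print(o)
D={n:snap(n,'a_%s.png'%n) for n in('scene','top','wrist')}
pickle.dump(D,open('a.pkl','wb'))
for n in D: print(n,D[n]['fov_y'],D[n]['cx'],D[n]['cy'],-D[n]['R'].T@D[n]['t'],D[n]['R'].round(3).tolist())
cv2.imwrite('pics/a_st.png',cv2.resize(D['top']['image'][:,:,::-1],(800,600)))
E
```

```text
pics
{'time_s': 0.0, 'q': array([-8.20082682e+01,  2.18423832e+01,  7.43867007e+01,  1.88837424e-03,
        8.38585812e+01, -1.23353953e+01]), 'qvel': array([ 0.00783052,  0.02113175,  0.03591475, -0.00831659, -0.03497987,
        0.05510031]), 'joint_efforts': array([ 3.26969885e-04, -4.48464096e+01, -2.31278658e+01, -1.78209029e-04,
        4.69346938e-03, -6.35671142e-06]), 'position': array([ 0.19102313, -0.5154216 ,  0.22048728]), 'tool_rot': array([[-1.80271385e-04,  3.47376198e-01, -9.37725836e-01],
       [ 1.51974043e-03, -9.37724674e-01, -3.47376060e-01],
       [-9.99998829e-01, -1.48772183e-03, -3.58876729e-04]]), 'ft_force': array([-0.31263051, -0.11165254,  0.29172109]), 'wrist_torque': array([-0.02053196,  0.05516133, -0.00305336]), 'grip_width': 0.08517613472447225}
scene 48.885998283217084 278.7424179491865 211.2734118171959 [ 1.43177652 -0.14076966  1.0442763 ] [[0.094, 0.996, -0.003], [0.698, -0.068, -0.713], [-0.71, 0.065, -0.701]]
top 46.39810623920369 285.37049828411773 205.01448220685833 [ 0.3360572  -0.08405058  1.68543148] [[0.015, -1.0, -0.009], [-0.994, -0.014, -0.104], [0.104, 0.011, -0.995]]
wrist 68.44610334313306 274.3098669517495 208.2302613655468 [ 0.26449774 -0.48934765  0.37319761] [[0.346, -0.938, -0.001], [-0.894, -0.33, 0.304], [-0.286, -0.105, -0.953]]
```

View pics/a_st.png

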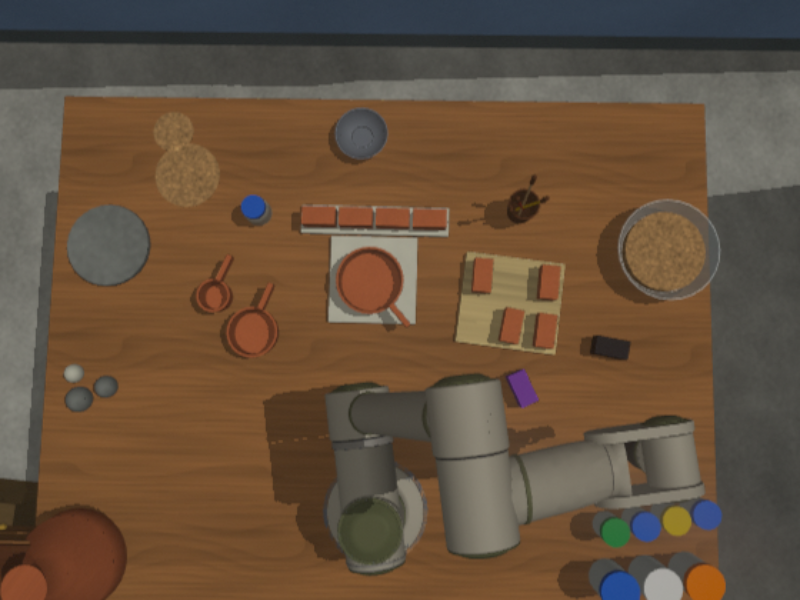

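View pics/a_scene.png

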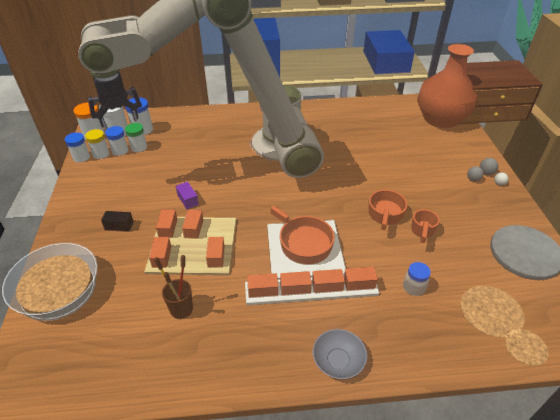

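```bash
cat > m.py <<'E'
from h import *
def comps(d,amin=60):
    hsv=cv2.cvtColor(d['image'],cv2.COLOR_RGB2HSV)
    H,S,V=[hsv[...,i].astype(int) for i in range(3)]
    m=(((H<=9)|(H>=175))&(S>125)&(V>70)).astype(np.uint8)
    n,l,s,c=cv2.connectedComponentsWithStats(m,connectivity=4)
    return [(l==i,s[i],c[i]) for i in range(1,n) if s[i][4]>=amin],hsv
E
python3 - <<'E'
from m import *
import pickle
D=pickle.load(open('a.pkl','rb'))
for n in('top','scene','wrist'):
    d=D[n];cs,hsv=comps(d)
    for m,s,c in cs:
        cnt=np.argwhere(m)[:,::-1].astype(np.float32)
        (x,y),(w,h),a=cv2.minAreaRect(cnt)
        z=.058
        p=onz(d,*c,z)
        print(n,s,c.round(1),'rect',np.round([x,y,w,h,a],1),'w',p.round(3),'med',np.median(hsv[m],0))
E
```

```text
top [  9 405  25  15 138] [ 20.9 412.8] rect [ 21. 412.  14.  24.  90.] w [-0.177  0.773  0.058] med [  9. 169. 135.]
scene [ 419   44   58   67 1840] [450.3  80.8] rect [447.5  77.   66.   57.   90. ] w [-0.286  0.753  0.058] med [  9. 159. 170.]
scene [281 223  53  41 785] [309.  241.3] rect [307.9 241.7  37.3  52.1  65.8] w [0.563 0.025 0.058] med [  9. 160. 214.]
scene [178 268   6  30  83] [180.3 283.9] rect [180.1 282.4   4.1  29.2   3.6] w [ 0.679 -0.333  0.058] med [  6. 176. 111.]
scene [352 268  12  21  88] [357.6 276.7] rect [357.7 278.2   8.5  22.1  18.4] w [0.7   0.136 0.058] med [  9. 162. 213.]
scene [317 270  27  18 249] [330.5 277.6] rect [330.1 278.2  16.7  25.8  86.4] w [0.696 0.064 0.058] med [  9. 160. 214.]
scene [281 272  30  21 315] [296.8 280.4] rect [295.5 282.   29.   20.    0. ] w [ 0.697 -0.027  0.058] med [  9. 158. 214.]
```

View pics/a_wrist.png

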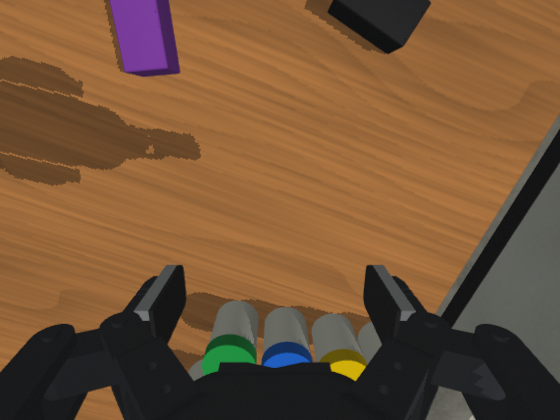

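```bash
python3 - <<'E'
from m import *
import pickle
D=pickle.load(open('a.pkl','rb'))
d=D['top'];hsv=cv2.cvtColor(d['image'],cv2.COLOR_RGB2HSV)
for n,(u,v) in dict(pan=(259,196),brick=(338,193),brick2=(359,228),f=(223,151),wood=(240,90),wood2=(150,270),mid=(176,232),shade=(330,155)).items(): print(n,d['image'][v,u],hsv[v,u])
R,G,B=[d['image'][...,i].astype(int) for i in range(3)]
for th in (2.0,2.4):
  m=((R>th*G)&(R>60)&(G<1.7*B)).astype(np.uint8)
  print(m.sum())
  n,l,s,c=cv2.connectedComponentsWithStats(m,connectivity=4)
  for i in range(1,n):
    if s[i][4]>40:
      r=cv2.minAreaRect(np.argwhere(l==i)[:,::-1].astype(np.float32)); print(s[i],c[i].round(1),np.round(np.hstack([*r[:2],r[2]]),1),onz(d,*c[i],.058).round(3))
E
```

```text
pan [145  81  51] [ 10 165 145]
brick [147  82  50] [ 10 168 147]
brick2 [147  81  51] [  9 167 147]
f [144  80  50] [ 10 166 144]
wood [82 85 88] [105  17  88]
wood2 [114  78  46] [ 14 152 114]
mid [146  79  49] [  9 169 146]
shade [108  73  43] [ 14 153 108]
3
1
```

```bash
cat > m.py <<'E'
from h import *
def comps(d,amin=40,th=1.62):
    im=cv2.GaussianBlur(d['image'],(3,3),0).astype(float) if 0 else d['image'].astype(float)
    R,G,B=im[...,0],im[...,1],im[...,2]
    m=((R>th*G)&(R>60)&(G>1.2*B)).astype(np.uint8)
    n,l,s,c=cv2.connectedComponentsWithStats(m,connectivity=4)
    return [((l==i),s[i],c[i]) for i in range(1,n) if s[i][4]>=amin]
E
python3 - <<'E'
from m import *
import pickle
D=pickle.load(open('a.pkl','rb'))
for n in('top','scene'):
    d=D[n]
    for m,s,c in comps(d):
        (x,y),(w,h),a=cv2.minAreaRect(np.argwhere(m)[:,::-1].astype(np.float32))
        print(n,s,c.round(1),'rect',np.round([x,y,w,h,a],1),'w',onz(d,*c,.058).round(3),d['image'][m].mean(0).round())
E
```

```text
top [211 145  24  14 303] [222.8 151. ] rect [222.5 151.5  13.   23.   90. ] w [0.687 0.148 0.058] [137.  76.  48.]
top [237 146  24  13 288] [248.6 151.7] rect [248.5 152.   12.   23.   90. ] w [0.686 0.06  0.058] [139.  78.  49.]
top [263 146  24  14 285] [274.3 152.2] rect [274.4 152.2  22.9  12.9   5.7] w [ 0.685 -0.026  0.058] [140.  78.  49.]
top [289 147  23  13 283] [300.3 152.8] rect [300. 153.  12.  22.  90.] w [ 0.684 -0.114  0.058] [139.  78.  49.]
top [ 236  173   51   56 1692] [258.9 196.9] rect [259.3 202.3  58.3  46.   81.6] w [0.532 0.022 0.058] [132.  74.  47.]
top [137 178  26  41 576] [150.7 203.2] rect [149.5 198.   40.   25.   90. ] w [0.506 0.385 0.058] [115.  64.  40.]
top [330 181  15  24 305] [337.3 192.4] rect [337.2 192.4  13.   23.4   4.1] w [ 0.551 -0.24   0.058] [141.  79.  49.]
top [376 186  16  24 323] [383.8 197.4] rect [383.6 197.3  14.   23.4   4.4] w [ 0.537 -0.395  0.058] [137.  77.  47.]
top [ 158  198   37   52 1130] [176.8 229.8] rect [181.3 227.2  35.4  51.1  47.6] w [0.418 0.293 0.058] [124.  69.  43.]
top [349 216  18  25 313] [357.5 227.7]
[... 1423 characters left out ...]
 399] [191.9 222.5] rect [192.2 222.9  17.2  29.2  16.4] w [ 0.455 -0.311  0.058] [185. 106.  68.]
scene [207 237  17  30 391] [214.6 249.9] rect [215.  251.5  29.   16.   90. ] w [ 0.569 -0.243  0.058] [195. 112.  71.]
scene [313 267  65  23 988] [347.5 277.1] rect [345.  278.8  21.2  64.1  86.2] w [0.699 0.109 0.058] [192. 110.  72.]
scene [178 268   6  31  89] [180.3 284. ] rect [180.5 282.9   3.8  30.1   5.7] w [ 0.679 -0.332  0.058] [110.  52.  36.]
scene [281 272  30  16 386] [295.2 278.8] rect [295.3 279.1  14.   29.3  85.9] w [ 0.691 -0.03   0.058] [211. 121.  80.]
scene [247 274  31  23 426] [261.5 281.6] rect [262.4 284.   21.5  29.4  82.9] w [ 0.692 -0.12   0.058] [205. 118.  76.]
```

```bash
cat > plan.py <<'E'
# plan([(x,y,z,phi,open_cm),...]) -> prints calls (identical rows xN) relative to measured pose
from h import *
from scipy.spatial.transform import Rotation as Ro
def Rphi(p):
    c,s=np.cos(np.radians(p)),np.sin(np.radians(p)); return np.array([[0,c,s],[0,s,-c],[-1,0,0.]])
def plan(wps,extra=1,o=None):
    o=o or env.observe(); p=np.array(o['position']);R=np.array(o['tool_rot'])
    print('at',p.round(4),'phi',np.degrees(np.arctan2(R[1,1],R[0,1])).round(2),'w',round(o['grip_width'],4),'t',o['time_s'],'F',np.round(o['ft_force'],1))
    for w in wps:
        T=np.array(w[:3]);RT=Rphi(w[3]);rv=Ro.from_matrix(R.T@RT).as_rotvec()
        n=max(1,int(np.ceil(max(np.linalg.norm(T-p)/.195,np.linalg.norm(rv)/.60))))
        p0,R0=p,R
        for k in range(1,n+1):
            q=p0+(T-p0)*k/n; RQ=R0@Ro.from_rotvec(rv*k/n).as_matrix()
            s=R.T@(q-p)*100; r=Ro.from_matrix(R.T@RQ).as_rotvec()
            rows=int(np.ceil(max(np.linalg.norm(s)/4.17,np.linalg.norm(r)/.125)))+extra
            print('  ',np.round(s,2).tolist(),np.round(r,3).tolist(),w[4],'x',min(5,max(1,rows)))
            p,R=q,RQ
E
python3 -c "
from plan import *
plan([(.42,-.25,.33,-90,8.5),(.50,0,.33,-90,8.5),(.45,.22,.33,-107,8.5)])"
```

```text
at [ 0.1911 -0.5155  0.2206] phi -69.67 w 0.0856 t 0.15 F [-0.1 -0.4  1.4]
   [-5.45, -8.48, -15.35] [0.177, -0.0, 0.001] 8.5 x 5
   [-5.46, -11.05, -13.61] [0.177, -0.0, 0.001] 8.5 x 5
   [-0.0, -12.5, -4.0] [-0.0, 0.0, -0.0] 8.5 x 5
   [-0.0, -12.5, -4.0] [-0.0, 0.0, -0.0] 8.5 x 5
   [-0.0, -11.0, 2.5] [0.148, -0.0, -0.0] 8.5 x 4
   [-0.0, -10.51, 4.1] [0.148, -0.0, -0.0] 8.5 x 4
```

Emit:
carry_out(motion=[[[-5.45,-8.48,-15.35,0.177,0,0.001,8.5],[-5.45,-8.48,-15.35,0.177,0,0.001,8.5],[-5.45,-8.48,-15.35,0.177,0,0.001,8.5],[-5.45,-8.48,-15.35,0.177,0,0.001,8.5],[-5.45,-8.48,-15.35,0.177,0,0.001,8.5]]])

```text
time_s: 0.57
position: [0.3078, -0.3798, 0.2774]
tool_rot: [[0.002, 0.18, -0.984], [-0.002, -0.984, -0.18], [-1.0, 0.003, -0.001]]
ft_force: [-0.2, -0.5, 0.7]
grip_width: 0.0851
```

Emit:
carry_out(motion=[[[-5.46,-11.05,-13.61,0.177,0,0,8.5],[-5.46,-11.05,-13.61,0.177,0,0,8.5],[-5.46,-11.05,-13.61,0.177,0,0,8.5],[-5.46,-11.05,-13.61,0.177,0,0,8.5],[-5.46,-11.05,-13.61,0.177,0,0,8.5]]])

```text
time_s: 0.98
position: [0.4218, -0.247, 0.3316]
tool_rot: [[0.002, 0.003, -1.0], [-0.002, -1.0, -0.003], [-1.0, 0.002, -0.002]]
ft_force: [0.2, -1.0, 0.9]
grip_width: 0.0853
```

```bash
cat > w.py <<'E'
import sys,pickle
from m import *
d=snap('wrist',sys.argv[1]+'.png');pickle.dump(d,open(sys.argv[1]+'.pkl','wb'))
o=env.observe();print(np.round(o['position'],4),o['time_s'],-d['R'].T@d['t'])
for m,s,c in comps(d,150):
    r=cv2.minAreaRect(np.argwhere(m)[:,::-1].astype(np.float32))
    print(s,c.round(1),np.round(np.hstack([*r[:2],r[2]]),1),onz(d,*c,.05).round(3))
E
python3 w.py wA
```

```text
[ 0.4229 -0.246   0.3322] 1.0333 [ 0.49981321 -0.24725474  0.48436848]
[    0     7   150   160 14520] [69.4 77.7] [ 82.5  80.6 178.6 123.9  20. ] [0.54  0.018 0.05 ]
[ 254   29   38   70 2286] [272.3  63.4] [271.9  63.8  34.2  68.3   4.8] [ 0.557 -0.245  0.05 ]
[ 365   42   53   69 2736] [390.4  76.5] [390.4  76.2  41.9  69.9  10.3] [ 0.542 -0.399  0.05 ]
[ 299  126   45   62 1917] [320.3 156. ] [320.6 156.6  34.6  57.8  12.8] [ 0.439 -0.313  0.05 ]
[ 351  134   49   61 2159] [374.6 163.3] [374.8 163.8  39.2  58.1  11.3] [ 0.429 -0.39   0.05 ]
```

Emit:
carry_out(motion=[[[0,-12.5,-4,0,0,0,8.5],[0,-12.5,-4,0,0,0,8.5],[0,-12.5,-4,0,0,0,8.5],[0,-12.5,-4,0,0,0,8.5],[0,-12.5,-4,0,0,0,8.5]]])

```text
time_s: 1.45
position: [0.4602, -0.1229, 0.33]
tool_rot: [[0.0, 0.005, -1.0], [-0.001, -1.0, -0.005], [-1.0, 0.001, -0.0]]
ft_force: [0.2, 0.5, 0.1]
grip_width: 0.0849
```

Emit:
carry_out(motion=[[[0,-12.5,-4,0,0,0,8.5],[0,-12.5,-4,0,0,0,8.5],[0,-12.5,-4,0,0,0,8.5],[0,-12.5,-4,0,0,0,8.5],[0,-12.5,-4,0,0,0,8.5]]])

```text
time_s: 1.87
position: [0.5001, 0.0007, 0.3295]
tool_rot: [[-0.0, 0.003, -1.0], [-0.001, -1.0, -0.003], [-1.0, 0.001, 0.0]]
ft_force: [0.6, -0.7, 0.0]
grip_width: 0.0852
```

```bash
python3 w.py wB
```

```text
[ 0.4998 -0.0006  0.3295] 1.9167 [5.78456797e-01 3.75383121e-04 4.82057777e-01]
[ 120    0  141   39 5168] [192.2  18. ] [190.  19.  38. 140.  90.] [0.685 0.101 0.05 ]
[ 268    0   66   40 2557] [300.2  19. ] [300.5  19.5  39.   65.   90. ] [ 0.684 -0.032  0.05 ]
[ 334    0   75   41 2836] [370.2  19.4] [371.  20.  40.  74.  90.] [ 0.684 -0.118  0.05 ]
[  201    78   129   145 11400] [261.4 139.9] [261.6 153.8 152.4 116.1  82. ] [0.539 0.017 0.05 ]
[ 422   97   59   62 2737] [450.6 126.6] [450.8 126.   46.1  65.4  12.5] [ 0.557 -0.239  0.05 ]
[   0   98   48   98 2719] [ 17.2 156. ] [ 23.5 146.5  47.   97.    0. ] [0.516 0.358 0.05 ]
[ 523  109   37   60 1617] [545.2 140.2] [541.  138.5  59.   36.   90. ] [ 0.539 -0.373  0.05 ]
[  38  148   91  112 6113] [ 83.1 214.1] [ 88.8 209.   84.9 104.7  38.8] [0.431 0.282 0.05 ]
[ 451  178  109   68 5146] [507.2 211.7] [505.8 212.3 105.4  57.4   8.4] [ 0.435 -0.344  0.05 ]
```

Emit:
carry_out(motion=[[[0,-11,2.5,0.148,0,0,8.5],[0,-11,2.5,0.148,0,0,8.5],[0,-11,2.5,0.148,0,0,8.5],[0,-11,2.5,0.148,0,0,8.5],[0,-11,2.5,0.148,0,0,8.5]]])

```text
time_s: 2.33
position: [0.4745, 0.1092, 0.3299]
tool_rot: [[0.0, -0.146, -0.989], [-0.002, -0.989, 0.146], [-1.0, 0.001, -0.001]]
ft_force: [0.5, -0.2, 0.6]
grip_width: 0.0849
```

Emit:
carry_out(motion=[[[0,-10.5,4.1,0.148,0,0,8.5],[0,-10.5,4.1,0.148,0,0,8.5],[0,-10.5,4.1,0.148,0,0,8.5],[0,-10.5,4.1,0.148,0,0,8.5],[0,-10.5,4.1,0.148,0,0,8.5]]])

```text
time_s: 2.75
position: [0.4501, 0.219, 0.3295]
tool_rot: [[0.0, -0.291, -0.957], [-0.002, -0.957, 0.291], [-1.0, 0.002, -0.001]]
ft_force: [1.0, 0.1, -0.6]
grip_width: 0.0853
```

```bash
python3 w.py wC; python3 -c "
import cv2,numpy as np
a=[cv2.resize(cv2.imread('pics/%s.png'%n),(400,300)) for n in('wB','wC')]
cv2.imwrite('pics/wBC.png',np.hstack(a))"
```

```text
[0.4503 0.2182 0.3295] 2.8 [0.52500175 0.19580504 0.4820898 ]
[  340     0   163   124 13957] [409.   59.8] [421.   61.5 123.  162.   90. ] [0.533 0.013 0.05 ]
[ 121   94   62  105 3563] [149.8 157.4] [155.9 148.2  61.9 100.1  13.6] [0.515 0.38  0.05 ]
[ 192  121   81  123 5538] [232.1 198.4] [224.3 187.5 116.3  79.4  66.9] [0.425 0.289 0.05 ]
```

View pics/wBC.png

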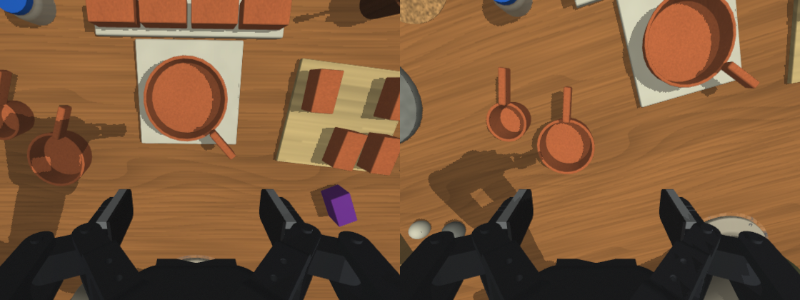

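```bash
cat > pan.py <<'E'
from m import *
import pickle
from scipy.optimize import least_squares
def comp_at(d,X,amin=150):
    u=proj(d,X); best=None
    for m,s,c in comps(d,amin):
        pts=np.argwhere(m)[:,::-1]; k=np.abs(pts-u).sum(1).min()
        if best is None or k<best[0]: best=(k,m)
    return best[1]
def pan(d,guess,r,zrim):
    m=comp_at(d,[*guess,zrim]); 
    cs,_=cv2.findContours(m.astype(np.uint8),cv2.RETR_EXTERNAL,cv2.CHAIN_APPROX_NONE)
    c=max(cs,key=len)[:,0].astype(float); h,w=m.shape
    c=c[(c[:,0]>1)&(c[:,0]<w-2)&(c[:,1]>1)&(c[:,1]<h-2)]
    P=np.array([onz(d,u,v,zrim)[:2] for u,v in c]); g=np.array(guess,float)
    cam=(-d['R'].T@d['t'])[:2]
    for it in range(12):
        q=P-g; D=np.linalg.norm(q,axis=1); far=(q@((g-cam)/np.linalg.norm(g-cam)))>-0.3*r
        k=(np.abs(D-r)<(.012 if it<4 else .005))&far
        s=least_squares(lambda x:np.linalg.norm(P[k]-x,axis=1)-r,g,loss='soft_l1',f_scale=.001); g=s.x
    rf=least_squares(lambda x:np.linalg.norm(P[k]-x[:2],axis=1)-x[2],[*g,r]).x
    # handle: pixels of the mask on the blade-top plane beyond the rim; brightest ones = lit top face
    zt=zrim+.022; pts=np.argwhere(m)[:,::-1]
    H=np.array([onz(d,u,v,zt)[:2] for u,v in pts]); dd=np.linalg.norm(H-g,axis=1)
    val=d['image'][pts[:,1],pts[:,0],0].astype(float)
    k2=(dd>r+.012)&(dd<r+.058)
    if k2.sum()>20:
        k2&=val>np.percentile(val[k2],90)*.85
        a0=np.degrees(np.arctan2(*(H[k2].mean(0)-g)[::-1]))
        q=H[k2]-H[k2].mean(0);ev=np.linalg.svd(q,full_matrices=False)[2][0];ev*=np.sign(ev@(H[k2].mean(0)-g))
        a1=np.degrees(np.arctan2(ev[1],ev[0]));tip=dd[k2].max(); wid=4*np.std(q@[-ev[1],ev[0]])/1.155
        hc=H[k2].mean(0)
    else: a0=a1=tip=wid=np.nan;hc=[np.nan]*2
    print('centre',g.round(4),'n',k.sum(),'free r',rf.round(4),'hdl ang',round(a0,1),'line',round(a1,1),'tip',round(tip,4),'wid',round(wid,4),'n',k2.sum(),'hc',np.round(hc,4))
    return g,proj(d,[*g,zrim]),a0
E
python3 - <<'E'
from pan import *
B,C=[pickle.load(open(n+'.pkl','rb')) for n in('wB','wC')]
for n,gs,r,z in(('mid',(.405,.295),.06,.048),('small',(.495,.385),.04,.052),('large',(.54,.025),.08,.059)):
    print(n); o=[]
    for d in(B,C):
        g,u,a=pan(d,gs,r,z);o.append((d,*u))
    print(' tri',tri(o).round(4))
# hearth foundation
E
```

```text
mid
centre [0.4148 0.2925] n 129 free r [0.414  0.294  0.0586] hdl ang -21.4 line -26.7 tip 0.1179 wid 0.0123 n 169 hc [0.5136 0.2537]
centre [0.4146 0.2935] n 133 free r [0.4136 0.2944 0.0589] hdl ang -21.8 line -22.6 tip 0.1176 wid 0.0112 n 304 hc [0.503  0.2581]
 tri [0.414  0.294  0.0457]
small
centre [0.5   0.387] n 17 free r [0.4973 0.3865 0.0373] hdl ang -54.0 line 19.2 tip 0.098 wid 0.0363 n 1022 hc [0.5401 0.332 ]
centre [0.4985 0.3867] n 95 free r [0.4985 0.3873 0.0395] hdl ang -23.3 line -24.3 tip 0.0979 wid 0.0112 n 340 hc [0.5675 0.3569]
 tri [0.4992 0.387  0.0517]
large
centre [0.541  0.0184] n 200 free r [0.5386 0.0197 0.0779] hdl ang -140.3 line -139.3 tip 0.1378 wid 0.0113 n 266 hc [ 0.4529 -0.0547]
centre [0.5397 0.0224] n 141 free r [0.5379 0.0201 0.0777] hdl ang -138.7 line -139.0 tip 0.1379 wid 0.0108 n 344 hc [ 0.4535 -0.0534]
 tri [0.5401 0.0188 0.0502]
```

```bash
python3 -c "
from plan import *
plan([(.4974,.2606,.13,-112,4.5),(.4974,.2606,.049,-112,4.5)])"
```

```text
at [0.4503 0.2182 0.3295] phi -107.0 w 0.085 t 2.8 F [-0.6  0.3  0.5]
   [9.97, -2.73, -1.62] [0.044, -0.0, -0.001] 4.5 x 4
   [9.97, -2.79, -1.51] [0.044, -0.0, -0.001] 4.5 x 4
   [8.1, 0.0, 0.0] [0.0, -0.0, -0.0] 4.5 x 3
```

Emit:
carry_out(motion=[[[10,-2.7,-1.6,0.044,0,-0.001,4.5],[10,-2.7,-1.6,0.044,0,-0.001,4.5],[10,-2.7,-1.6,0.044,0,-0.001,4.5],[10,-2.7,-1.6,0.044,0,-0.001,4.5]]])

```text
time_s: 3.13
position: [0.4725, 0.2386, 0.225]
tool_rot: [[-0.008, -0.336, -0.942], [-0.003, -0.942, 0.336], [-1.0, 0.005, 0.007]]
ft_force: [-0.4, -0.5, -0.8]
grip_width: 0.0453
```

Emit:
carry_out(motion=[[[10,-2.8,-1.5,0.044,0,-0.001,4.5],[10,-2.8,-1.5,0.044,0,-0.001,4.5],[10,-2.8,-1.5,0.044,0,-0.001,4.5],[10,-2.8,-1.5,0.044,0,-0.001,4.5],[10,-2.8,-1.5,0.044,0,-0.001,4.5]]])

```text
time_s: 3.55
position: [0.4972, 0.2611, 0.1309]
tool_rot: [[0.001, -0.375, -0.927], [0.001, -0.927, 0.375], [-1.0, -0.001, -0.001]]
ft_force: [-0.1, 0.3, 1.3]
grip_width: 0.0448
```

```bash
python3 - <<'E'
from pan import *
from plan import *
plan([(.4974,.2606,.049,-112,4.5)])
d=snap('wrist','wD.png');pickle.dump(d,open('wD.pkl','wb'))
pan(d,(.414,.2943),.059,.048)
E
```

```text
at [0.4972 0.2611 0.1309] phi -112.05 w 0.0448 t 3.55 F [-0.1  0.3  1.3]
   [8.19, 0.05, -0.02] [-0.001, -0.001, 0.001] 4.5 x 3
centre [0.4141 0.2946] n 124 free r [0.4113 0.2957 0.0564] hdl ang -22.1 line -22.2 tip 0.1168 wid 0.0111 n 898 hc [0.5017 0.2589]
```

View pics/wD.png

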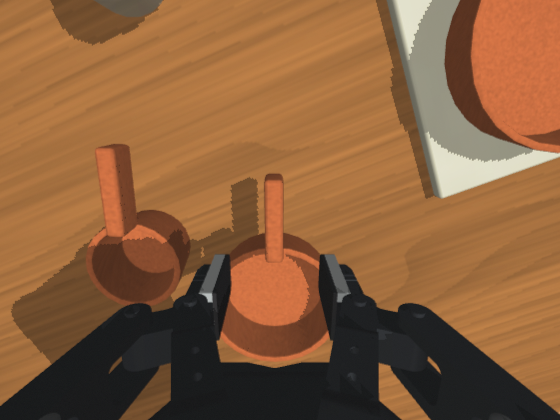

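Emit:
carry_out(motion=[[[8.2,0,0,0,0,0,4.5],[8.2,0,0,0,0,0,4.5],[8.2,0,0,0,0,0,4.5],[8.2,0,0,0,0,0,4.5]]])

```text
time_s: 3.93
position: [0.4968, 0.262, 0.0493]
tool_rot: [[0.001, -0.374, -0.927], [0.001, -0.927, 0.374], [-1.0, -0.001, -0.001]]
ft_force: [1.3, -0.3, 0.5]
grip_width: 0.0452
```

Emit:
carry_out(motion=[[[0,0,0,0,0,0,0.6],[0,0,0,0,0,0,0.6],[0,0,0,0,0,0,0.6],[0,0,0,0,0,0,0.6],[0,0,0,0,0,0,0.6]]], grip_force=100)

```text
time_s: 4.35
position: [0.498, 0.2626, 0.0505]
tool_rot: [[0.006, -0.374, -0.928], [0.002, -0.928, 0.374], [-1.0, -0.004, -0.005]]
ft_force: [-0.3, -2.0, 8.7]
grip_width: 0.0105
```

```bash
python3 -c "
from plan import *
plan([(.4974,.2606,.16,-112,.6),(.5536,.1086,.16,-10,.6),(.5536,.1086,.074,-10,.6)],extra=2)"
```

```text
at [0.498  0.2626 0.0505] phi -111.94 w 0.0105 t 4.35 F [-0.3 -2.   8.7]
   [-10.95, 0.17, -0.08] [0.001, -0.005, 0.004] 0.6 x 5
   [0.0, 4.0, -3.63] [-0.593, 0.0, 0.0] 0.6 x 5
   [-0.0, 5.35, -0.78] [-0.593, -0.0, 0.0] 0.6 x 5
   [-0.0, 4.87, 2.34] [-0.593, -0.0, 0.0] 0.6 x 5
   [8.6, -0.0, 0.0] [0.0, -0.0, 0.0] 0.6 x 5
```

Emit:
carry_out(motion=[[[-3,0,0,0,0,0,0.6],[-6,0,0,0,0,0,0.6],[-9,0,0,0,0,0,0.6],[-11,0,0,0,0,0,0.6],[-11,0,0,0,0,0,0.6]]])

```text
time_s: 4.77
position: [0.498, 0.263, 0.1633]
tool_rot: [[0.011, -0.374, -0.928], [0.004, -0.928, 0.374], [-1.0, -0.007, -0.008]]
ft_force: [0.5, -0.0, -3.5]
grip_width: 0.0104
```

```bash
python3 - <<'E'
from plan import *
plan([(.5536,.1086,.16,-10,.6),(.5536,.1086,.074,-10,.6)],extra=2)
snap('wrist','wE.png')
E
```

```text
at [0.498  0.263  0.1633] phi -111.94 w 0.0104 t 4.7667 F [ 0.5 -0.  -3.5]
   [0.11, 4.08, -3.64] [-0.593, -0.004, -0.001] 0.6 x 5
   [0.1, 5.42, -0.74] [-0.593, -0.004, -0.001] 0.6 x 5
   [0.1, 4.91, 2.42] [-0.593, -0.004, -0.001] 0.6 x 5
   [8.6, 0.0, -0.0] [0.0, 0.0, -0.0] 0.6 x 5
```

View pics/wE.png

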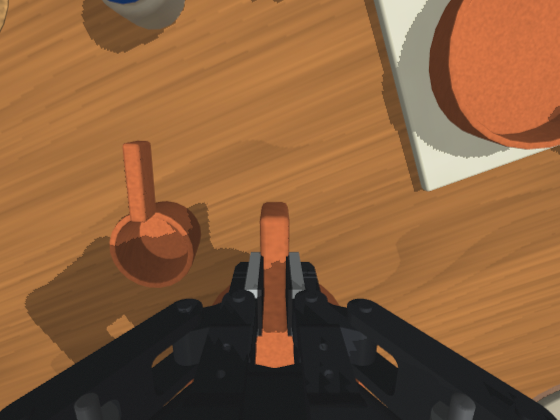

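Emit:
carry_out(motion=[[[0,4.1,-3.6,-0.593,0,0,0.6],[0,4.1,-3.6,-0.593,0,0,0.6],[0,4.1,-3.6,-0.593,0,0,0.6],[0,4.1,-3.6,-0.593,0,0,0.6],[0,4.1,-3.6,-0.593,0,0,0.6]]])

```text
time_s: 5.23
position: [0.5138, 0.2104, 0.1564]
tool_rot: [[-0.001, 0.214, -0.977], [0.001, -0.977, -0.214], [-1.0, -0.001, 0.001]]
ft_force: [-0.4, -0.2, -2.7]
grip_width: 0.0104
```

Emit:
carry_out(motion=[[[0,5.4,-0.75,-0.593,0,0,0.6],[0,5.4,-0.75,-0.593,0,0,0.6],[0,5.4,-0.75,-0.593,0,0,0.6],[0,5.4,-0.75,-0.593,0,0,0.6],[0,5.4,-0.75,-0.593,0,0,0.6]]])

```text
time_s: 5.65
position: [0.5323, 0.1592, 0.1562]
tool_rot: [[-0.002, 0.723, -0.691], [0.001, -0.691, -0.723], [-1.0, -0.002, 0.0]]
ft_force: [-0.6, 0.2, -2.7]
grip_width: 0.0102
```

Emit:
carry_out(motion=[[[0,4.9,2.4,-0.593,0,0,0.6],[0,4.9,2.4,-0.593,0,0,0.6],[0,4.9,2.4,-0.593,0,0,0.6],[0,4.9,2.4,-0.593,0,0,0.6],[0,4.9,2.4,-0.593,0,0,0.6]]])

```text
time_s: 6.07
position: [0.5507, 0.108, 0.1561]
tool_rot: [[-0.002, 0.986, -0.169], [0.001, -0.169, -0.986], [-1.0, -0.002, -0.001]]
ft_force: [-0.9, 0.2, -2.6]
grip_width: 0.0109
```

```bash
python3 - <<'E'
from plan import *
import pickle
plan([(.5536,.1086,.074,-10,.6)],extra=2)
D={}
for n in('wrist','top'):
    D[n]=snap(n); 
pickle.dump(D,open('wF.pkl','wb'))
a=D['wrist']['image'];b=D['top']['image'][130:250,120:280]
im=np.hstack([cv2.resize(a,(400,300)),cv2.resize(b,(400,300))]);cv2.imwrite('pics/wF.png',im[:,:,::-1])
E
```

```text
at [0.5507 0.108  0.1561] phi -9.72 w 0.0109 t 6.0667 F [-0.9  0.2 -2.6]
   [8.21, 0.29, -0.1] [0.005, -0.001, 0.002] 0.6 x 4
```

View pics/wF.png

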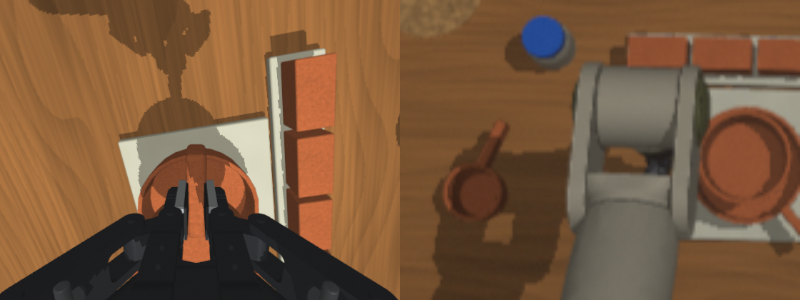

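Emit:
carry_out(motion=[[[2.5,0.3,-0.1,0,0,0,0.6],[5,0.3,-0.1,0,0,0,0.6],[7,0.3,-0.1,0,0,0,0.6],[8,0.3,-0.1,0,0,0,0.6],[8,0.3,-0.1,0,0,0,0.6]]])

```text
time_s: 6.58
position: [0.5536, 0.1091, 0.0756]
tool_rot: [[-0.003, 0.984, -0.176], [0.001, -0.176, -0.984], [-1.0, -0.003, -0.001]]
ft_force: [-0.2, -0.8, -2.2]
grip_width: 0.0108
```

Emit:
carry_out(motion=[[[0.2,0,0,0,0,0,0.6],[0.4,0,0,0,0,0,0.6],[0.4,0,0,0,0,0,0.6]]])

```text
time_s: 6.83
position: [0.555, 0.1088, 0.0743]
tool_rot: [[0.002, 0.985, -0.174], [0.001, -0.174, -0.985], [-1.0, 0.002, -0.001]]
ft_force: [-0.1, 0.6, -0.6]
grip_width: 0.0108
```

Emit:
carry_out(motion=[[[0.15,0,0,0,0,0,0.6],[0.3,0,0,0,0,0,0.6],[0.3,0,0,0,0,0,0.6]]])

```text
time_s: 7.08
position: [0.5557, 0.1098, 0.0732]
tool_rot: [[0.005, 0.985, -0.174], [0.002, -0.174, -0.985], [-1.0, 0.005, -0.003]]
ft_force: [-3.1, 4.0, 14.5]
grip_width: 0.0107
```

Emit:
carry_out(motion=[[[0,0,0,0,0,0,2.2],[0,0,0,0,0,0,3.5],[0,0,0,0,0,0,4.5],[0,0,0,0,0,0,4.5]]])

```text
time_s: 7.42
position: [0.5547, 0.1088, 0.0707]
tool_rot: [[0.001, 0.985, -0.174], [0.001, -0.174, -0.985], [-1.0, 0.001, -0.001]]
ft_force: [-0.1, 0.4, 0.5]
grip_width: 0.0451
```

Emit:
carry_out(motion=[[[-3,0,0,0,0,0,4.5],[-7,0,0,0,0,0,4.5],[-11,0,0,0,0,0,4.5],[-15,0,0,0,0,0,4.5],[-15,0,0,0,0,0,4.5]]])

```text
time_s: 7.83
position: [0.557, 0.1087, 0.2286]
tool_rot: [[0.015, 0.985, -0.174], [0.001, -0.174, -0.985], [-1.0, 0.015, -0.003]]
ft_force: [0.8, 1.1, -0.5]
grip_width: 0.0451
```

```bash
python3 - <<'E'
from plan import *
plan([(.47,.22,.33,-65,8.5),(.44,.20,.33,-113.7,4.5)])
E
```

```text
at [0.557  0.1087 0.2286] phi -10.03 w 0.0451 t 7.8333 F [ 0.8  1.1 -0.5]
   [-5.13, -5.18, -4.74] [0.48, -0.005, -0.006] 8.5 x 5
   [-5.11, -6.81, -1.78] [0.48, -0.005, -0.006] 8.5 x 5
   [0.0, 0.27, 1.78] [0.425, 0.0, -0.0] 4.5 x 5
   [0.0, 0.98, 1.51] [0.425, -0.0, -0.0] 4.5 x 5
```

Emit:
carry_out(motion=[[[-5.1,-5.2,-4.7,0.48,0,0,4.5],[-5.1,-5.2,-4.7,0.48,0,0,4.5],[-5.1,-5.2,-4.7,0.48,0,0,4.5],[-5.1,-5.2,-4.7,0.48,0,0,4.5],[-5.1,-5.2,-4.7,0.48,0,0,4.5]]])

```text
time_s: 8.25
position: [0.5111, 0.1644, 0.2718]
tool_rot: [[0.002, 0.791, -0.611], [0.001, -0.611, -0.791], [-1.0, 0.001, -0.002]]
ft_force: [1.1, 0.1, 0.5]
grip_width: 0.0448
```

Emit:
carry_out(motion=[[[-5.1,-6.8,-1.8,0.48,0,0,4.5],[-5.1,-6.8,-1.8,0.48,0,0,4.5],[-5.1,-6.8,-1.8,0.48,0,0,4.5],[-5.1,-6.8,-1.8,0.48,0,0,4.5],[-5.1,-6.8,-1.8,0.48,0,0,4.5]]])

```text
time_s: 8.67
position: [0.4683, 0.2199, 0.3225]
tool_rot: [[0.001, 0.422, -0.907], [0.001, -0.907, -0.422], [-1.0, -0.0, -0.001]]
ft_force: [-0.5, -0.7, -0.5]
grip_width: 0.0451
```

Emit:
carry_out(motion=[[[0,0.3,1.8,0.425,0,0,4.5],[0,0.3,1.8,0.425,0,0,4.5],[0,0.3,1.8,0.425,0,0,4.5],[0,0.3,1.8,0.425,0,0,4.5],[0,0.3,1.8,0.425,0,0,4.5]]])

```text
time_s: 9.08
position: [0.4536, 0.2088, 0.3219]
tool_rot: [[-0.0, 0.013, -1.0], [0.001, -1.0, -0.013], [-1.0, -0.001, 0.0]]
ft_force: [0.2, -0.7, 0.1]
grip_width: 0.0458
```

Emit:
carry_out(motion=[[[0,1,1.5,0.425,0,0,4.5],[0,1,1.5,0.425,0,0,4.5],[0,1,1.5,0.425,0,0,4.5],[0,1,1.5,0.425,0,0,4.5],[0,1,1.5,0.425,0,0,4.5]]])

```text
time_s: 9.5
position: [0.4386, 0.1989, 0.3221]
tool_rot: [[-0.0, -0.4, -0.917], [0.001, -0.917, 0.4], [-1.0, -0.001, 0.0]]
ft_force: [-0.0, -0.4, -0.1]
grip_width: 0.0449
```

```bash
python3 - <<'E'
from plan import *
from pan import *
plan([])
d=snap('wrist','wG.png');pickle.dump(d,open('wG.pkl','wb'))
pan(d,(.4985,.387),.0395,.052)
pan(d,(.538,.020),.078,.059)
E
```

```text
at [0.4386 0.1989 0.3221] phi -113.55 w 0.0449 t 9.5 F [-0.  -0.4 -0.1]
centre [0.4982 0.3871] n 91 free r [0.4983 0.3873 0.0393] hdl ang -23.8 line -24.3 tip 0.0966 wid 0.0117 n 342 hc [0.5663 0.3571]
centre [0.5382 0.0204] n 109 free r [0.5369 0.0192 0.0764] hdl ang -175.9 line -121.4 tip 0.1358 wid 0.0161 n 649 hc [0.4966 0.0175]
```

View pics/wG.png

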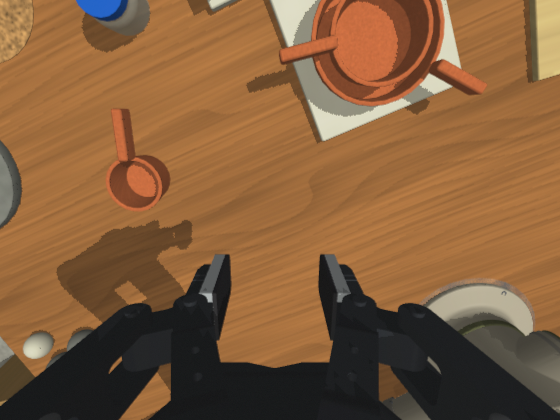

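```bash
python3 - <<'E'
from plan import *
plan([(.5623,.3588,.15,-114,4.5),(.5623,.3588,.053,-114,4.5),(.5623,.3588,.053,-114,.6),(.5623,.3588,.185,-114,.6),(.5885,-.0295,.185,-135,.6),(.5885,-.0295,.086,-135,.6)])
E
```

```text
at [0.4386 0.1989 0.3221] phi -113.43 w 0.045 t 9.55 F [0.  0.4 1.1]
   [8.61, -9.79, -2.5] [0.005, 0.0, 0.0] 4.5 x 5
   [8.61, -9.8, -2.45] [0.005, 0.0, 0.0] 4.5 x 5
   [9.7, -0.0, -0.0] [0.0, -0.0, -0.0] 4.5 x 4
   [-0.0, 0.0, 0.0] [0.0, 0.0, 0.0] 0.6 x 2
   [-13.2, 0.0, 0.0] [0.0, 0.0, 0.0] 0.6 x 5
   [-0.0, 17.2, -9.09] [0.183, 0.0, 0.0] 0.6 x 5
   [-0.0, 15.26, -12.08] [0.183, 0.0, 0.0] 0.6 x 5
   [9.9, 0.0, -0.0] [0.0, -0.0, -0.0] 0.6 x 4
```

Emit:
carry_out(motion=[[[8.6,-9.8,-2.5,0.005,0,0,4.5],[8.6,-9.8,-2.5,0.005,0,0,4.5],[8.6,-9.8,-2.5,0.005,0,0,4.5],[8.6,-9.8,-2.5,0.005,0,0,4.5],[8.6,-9.8,-2.5,0.005,0,0,4.5]]])

```text
time_s: 9.97
position: [0.5009, 0.2796, 0.2337]
tool_rot: [[-0.004, -0.402, -0.916], [-0.001, -0.916, 0.402], [-1.0, 0.002, 0.004]]
ft_force: [-0.9, -1.0, 0.3]
grip_width: 0.0452
```

Emit:
carry_out(motion=[[[8.6,-9.8,-2.5,0.005,0,0,4.5],[8.6,-9.8,-2.5,0.005,0,0,4.5],[8.6,-9.8,-2.5,0.005,0,0,4.5],[8.6,-9.8,-2.5,0.005,0,0,4.5],[8.6,-9.8,-2.5,0.005,0,0,4.5]]])

```text
time_s: 10.38
position: [0.5637, 0.3583, 0.1494]
tool_rot: [[-0.002, -0.409, -0.913], [-0.0, -0.913, 0.409], [-1.0, 0.001, 0.001]]
ft_force: [-0.3, -0.2, 0.1]
grip_width: 0.0451
```

```bash
python3 - <<'E'
from plan import *
from pan import *
plan([(.5623,.3588,.053,-114,4.5)])
d=snap('wrist','wH.png')
pan(d,(.4985,.387),.0395,.052)
E
```

```text
at [0.5637 0.3583 0.1494] phi -114.14 w 0.0451 t 10.3833 F [-0.3 -0.2  0.1]
   [9.64, 0.0, 0.13] [-0.002, 0.001, -0.001] 4.5 x 4
centre [0.4989 0.3883] n 135 free r [0.4982 0.3886 0.0389] hdl ang -24.4 line -24.5 tip 0.0972 wid 0.0112 n 809 hc [0.5674 0.3573]
```

Consistent; descend, grip and lift.

Emit:
carry_out(motion=[[[9.6,0,0.1,0,0,0,4.5],[9.6,0,0.1,0,0,0,4.5],[9.6,0,0.1,0,0,0,4.5],[9.6,0,0.1,0,0,0,4.5]]])

```text
time_s: 10.77
position: [0.5616, 0.3571, 0.054]
tool_rot: [[-0.002, -0.411, -0.912], [-0.001, -0.912, 0.411], [-1.0, 0.001, 0.002]]
ft_force: [0.6, -0.4, 0.2]
grip_width: 0.0452
```

Emit:
carry_out(motion=[[[0,0,0,0,0,0,0.6],[0,0,0,0,0,0,0.6],[0,0,0,0,0,0,0.6],[0,0,0,0,0,0,0.6],[0,0,0,0,0,0,0.6]]])

```text
time_s: 11.18
position: [0.5648, 0.3589, 0.0582]
tool_rot: [[0.007, -0.412, -0.911], [0.003, -0.911, 0.412], [-1.0, -0.005, -0.006]]
ft_force: [2.8, -2.1, 8.5]
grip_width: 0.0098
```

Emit:
carry_out(motion=[[[-3,0,0,0,0,0,0.6],[-7,0,0,0,0,0,0.6],[-11,0,0,0,0,0,0.6],[-13.5,0,0,0,0,0,0.6],[-13.5,0,0,0,0,0,0.6]]])

```text
time_s: 11.6
position: [0.5645, 0.3596, 0.198]
tool_rot: [[0.013, -0.411, -0.911], [0.006, -0.912, 0.411], [-1.0, -0.011, -0.009]]
ft_force: [0.2, -0.2, -1.0]
grip_width: 0.01
```

```bash
python3 - <<'E'
from plan import *
plan([(.5885,-.0295,.185,-135,.6)])
E
```

```text
at [0.5645 0.3596 0.198 ] phi -114.28 w 0.01 t 11.6 F [ 0.2 -0.2 -1. ]
   [0.37, 11.5, -6.06] [0.121, -0.002, 0.004] 0.6 x 5
   [0.4, 10.68, -7.4] [0.121, -0.002, 0.004] 0.6 x 5
   [0.42, 9.71, -8.63] [0.121, -0.002, 0.004] 0.6 x 5
```

Emit:
carry_out(motion=[[[0.3,11.5,-6.1,0.121,0,0,0.6],[0.3,11.5,-6.1,0.121,0,0,0.6],[0.3,11.5,-6.1,0.121,0,0,0.6],[0.3,11.5,-6.1,0.121,0,0,0.6],[0.3,11.5,-6.1,0.121,0,0,0.6]]])

```text
time_s: 12.02
position: [0.5712, 0.2264, 0.1871]
tool_rot: [[0.001, -0.522, -0.853], [0.001, -0.853, 0.522], [-1.0, -0.001, -0.001]]
ft_force: [-0.5, 0.4, -2.6]
grip_width: 0.0104
```

Emit:
carry_out(motion=[[[0.3,10.7,-7.4,0.121,0,0,0.6],[0.3,10.7,-7.4,0.121,0,0,0.6],[0.3,10.7,-7.4,0.121,0,0,0.6],[0.3,10.7,-7.4,0.121,0,0,0.6],[0.3,10.7,-7.4,0.121,0,0,0.6]]])

```text
time_s: 12.43
position: [0.579, 0.0978, 0.1837]
tool_rot: [[0.001, -0.62, -0.785], [0.001, -0.785, 0.62], [-1.0, -0.001, -0.0]]
ft_force: [0.0, 1.0, -1.1]
grip_width: 0.0099
```

Emit:
carry_out(motion=[[[0,9.7,-8.6,0.121,0,0,0.6],[0,9.7,-8.6,0.121,0,0,0.6],[0,9.7,-8.6,0.121,0,0,0.6],[0,9.7,-8.6,0.121,0,0,0.6],[0,9.7,-8.6,0.121,0,0,0.6]]])

```text
time_s: 12.85
position: [0.5869, -0.0308, 0.1834]
tool_rot: [[0.001, -0.709, -0.705], [0.001, -0.705, 0.709], [-1.0, -0.002, 0.0]]
ft_force: [0.0, 0.8, -2.2]
grip_width: 0.0097
```

```bash
python3 - <<'E'
from plan import *
import pickle
plan([(.5885,-.0295,.086,-135,.6)],extra=2)
D={n:snap(n) for n in('wrist','scene')}
pickle.dump(D,open('wI.pkl','wb'))
a=D['wrist']['image'];b=D['scene']['image'][160:310,230:430]
im=np.hstack([cv2.resize(a,(400,300)),cv2.resize(b,(400,300))]);cv2.imwrite('pics/wI.png',im[:,:,::-1])
E
```

```text
at [ 0.5869 -0.0308  0.1834] phi -135.18 w 0.0097 t 12.85 F [ 0.   0.8 -2.2]
   [9.74, -0.19, -0.03] [-0.003, 0.0, 0.002] 0.6 x 5
```

View pics/wI.png

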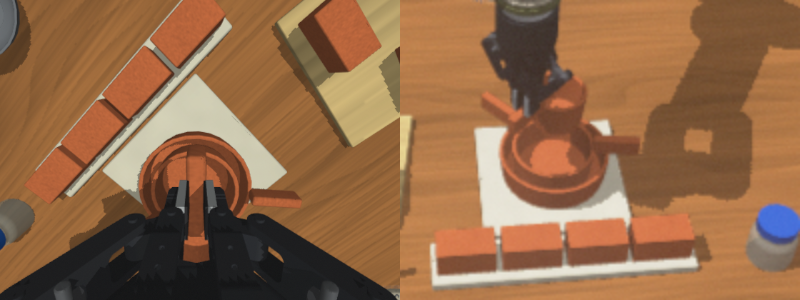

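Emit:
carry_out(motion=[[[3,-0.2,0,0,0,0,0.6],[6,-0.2,0,0,0,0,0.6],[8,-0.2,0,0,0,0,0.6],[9.2,-0.2,0,0,0,0,0.6],[9.2,-0.2,0,0,0,0,0.6]]])

```text
time_s: 13.37
position: [0.5879, -0.0266, 0.09]
tool_rot: [[-0.0, -0.706, -0.708], [0.001, -0.708, 0.706], [-1.0, -0.001, 0.001]]
ft_force: [-0.5, 0.5, -1.1]
grip_width: 0.0099
```

Emit:
carry_out(motion=[[[0.15,0,0,0,0,0,0.6],[0.3,0,0,0,0,0,0.6],[0.4,0,0,0,0,0,0.6],[0.4,0,0,0,0,0,0.6]]])

```text
time_s: 13.7
position: [0.5889, -0.0282, 0.0889]
tool_rot: [[0.004, -0.708, -0.706], [0.001, -0.706, 0.708], [-1.0, -0.004, -0.002]]
ft_force: [1.4, 0.2, 4.8]
grip_width: 0.0095
```

Contact reached; press slightly more, release, retreat upward.

Emit:
carry_out(motion=[[[0.1,0,0,0,0,0,0.6],[0.2,0,0,0,0,0,0.6]]])

```text
time_s: 13.87
position: [0.5899, -0.0289, 0.088]
tool_rot: [[0.007, -0.708, -0.706], [-0.001, -0.706, 0.708], [-1.0, -0.005, -0.006]]
ft_force: [2.6, -2.5, 14.1]
grip_width: 0.0098
```

Emit:
carry_out(motion=[[[0,0,0,0,0,0,2],[0,0,0,0,0,0,3.5],[0,0,0,0,0,0,4.5],[0,0,0,0,0,0,4.5]]])

```text
time_s: 14.2
position: [0.5877, -0.0286, 0.0854]
tool_rot: [[0.0, -0.708, -0.706], [0.001, -0.706, 0.708], [-1.0, -0.001, 0.0]]
ft_force: [0.5, 0.1, 0.2]
grip_width: 0.0451
```

Emit:
carry_out(motion=[[[-4,0,0,0,0,0,4.5],[-8,0,0,0,0,0,4.5],[-12,0,0,0,0,0,4.5],[-16,0,0,0,0,0,4.5],[-18,0,0,0,0,0,4.5]]])

```text
time_s: 14.62
position: [0.5884, -0.029, 0.2707]
tool_rot: [[0.007, -0.708, -0.706], [-0.001, -0.706, 0.708], [-1.0, -0.005, -0.006]]
ft_force: [0.4, 0.1, 0.8]
grip_width: 0.0447
```

```bash
python3 - <<'E'
from plan import *
import pickle
plan([(.56,-.05,.33,-90,6.5),(.50,-.25,.33,-90,6.5)])
d=snap('wrist','wJ.png');pickle.dump(d,open('wJ.pkl','wb'))
E
```

```text
at [ 0.5884 -0.029   0.2707] phi -135.09 w 0.0447 t 14.6167 F [0.4 0.1 0.8]
   [-2.97, 1.73, 0.24] [-0.393, -0.004, 0.001] 6.5 x 5
   [-2.97, 1.51, 0.9] [-0.393, -0.004, 0.001] 6.5 x 5
   [0.0, 10.0, 3.0] [-0.0, -0.0, -0.0] 6.5 x 4
   [0.0, 10.0, 3.0] [-0.0, -0.0, -0.0] 6.5 x 4
```

View pics/wJ.png

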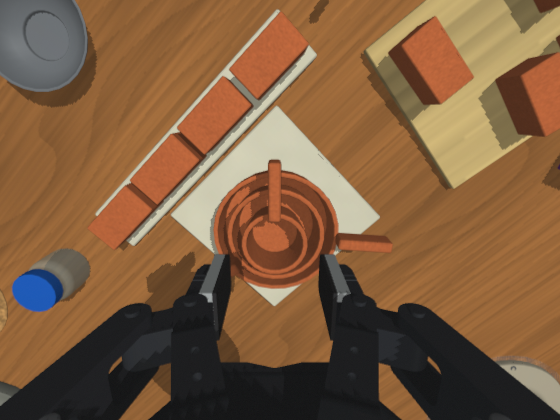

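```bash
cat > brk.py <<'E'
from m import *
import pickle
def tops(d,z,area=(.08,.044)):
    """top faces of bricks: bright R pixels inside the terracotta mask; rect on plane z"""
    im=d['image'].astype(float); R,G,B=im[...,0],im[...,1],im[...,2]
    ok=(R>1.62*G)&(G>1.2*B)&(R>60)
    thr=np.percentile(R[ok],95)*.80
    m=cv2.morphologyEx((ok&(R>thr)).astype(np.uint8),cv2.MORPH_OPEN,np.ones((3,3),np.uint8))
    n,l,s,c=cv2.connectedComponentsWithStats(m,connectivity=4); out=[]
    h,w=m.shape
    for i in range(1,n):
        x,y,ww,hh,A=s[i]
        if A<500 or x<=1 or y<=1 or x+ww>=w-1 or y+hh>=h-1: continue
        cn=cv2.findContours((l==i).astype(np.uint8),cv2.RETR_EXTERNAL,cv2.CHAIN_APPROX_NONE)[0]
        cn=max(cn,key=len)[:,0].astype(float)
        P=np.array([onz(d,u,v,z)[:2] for u,v in cn]).astype(np.float32)
        r=cv2.minAreaRect(P*1000); bx=cv2.boxPoints(r); e=[bx[1]-bx[0],bx[2]-bx[1]]
        L=max(e,key=np.linalg.norm); S=min(e,key=np.linalg.norm)
        if not(60<np.linalg.norm(L)<100 and 32<np.linalg.norm(S)<56): continue
        a=np.degrees(np.arctan2(L[1],L[0]))%180
        out.append((np.array(r[0])/1000,a,np.linalg.norm(L),np.linalg.norm(S)))
    return out
E
python3 - <<'E'
from brk import *
for n in('wA','wB','wJ'):
    d=pickle.load(open(n+'.pkl','rb'))
    for z in((.056,) if n=='wA' else (.057,)):
        for c,a,L,S in tops(d,z): print(n,z,c.round(4),'ang',round(a,1),'LxS',round(L,1),round(S,1))
E
```

```text
wA 0.056 [ 0.5553 -0.2456] ang 175.8 LxS 77.9 42.1
wA 0.056 [ 0.5405 -0.4027] ang 174.6 LxS 78.0 42.6
wA 0.056 [ 0.4373 -0.3139] ang 168.5 LxS 77.9 41.9
wA 0.056 [ 0.4267 -0.3931] ang 172.6 LxS 78.3 42.3
wB 0.057 [ 0.5548 -0.245 ] ang 175.8 LxS 77.7 41.6
wB 0.057 [ 0.4365 -0.3133] ang 169.2 LxS 78.6 42.2
wJ 0.057 [ 0.6886 -0.1197] ang 89.3 LxS 79.2 42.5
wJ 0.057 [ 0.5552 -0.2453] ang 175.6 LxS 77.9 41.6
wJ 0.057 [ 0.6897 -0.0311] ang 89.4 LxS 79.0 42.3
wJ 0.057 [0.6908 0.0571] ang 89.3 LxS 79.1 42.3
wJ 0.057 [0.6921 0.1457] ang 89.3 LxS 79.7 42.6
```

Emit:
carry_out(motion=[[[-3,1.7,0.2,-0.393,0,0,6.5],[-3,1.7,0.2,-0.393,0,0,6.5],[-3,1.7,0.2,-0.393,0,0,6.5],[-3,1.7,0.2,-0.393,0,0,6.5],[-3,1.7,0.2,-0.393,0,0,6.5]]])

```text
time_s: 15.08
position: [0.5741, -0.0396, 0.2949]
tool_rot: [[-0.0, -0.386, -0.922], [0.001, -0.922, 0.386], [-1.0, -0.001, 0.001]]
ft_force: [0.3, 0.5, 0.4]
grip_width: 0.0648
```

Emit:
carry_out(motion=[[[-3,1.5,0.9,-0.393,0,0,6.5],[-3,1.5,0.9,-0.393,0,0,6.5],[-3,1.5,0.9,-0.393,0,0,6.5],[-3,1.5,0.9,-0.393,0,0,6.5],[-3,1.5,0.9,-0.393,0,0,6.5]]])

```text
time_s: 15.5
position: [0.5601, -0.05, 0.3248]
tool_rot: [[-0.0, -0.006, -1.0], [0.001, -1.0, 0.006], [-1.0, -0.001, 0.0]]
ft_force: [0.0, -0.3, -0.1]
grip_width: 0.0649
```

```bash
python3 w.py wK; python3 - <<'E'
from plan import *
from brk import *
plan([(.50,-.25,.33,-90,6.5)])
d=pickle.load(open('wK.pkl','rb'))
for c,a,L,S in tops(d,.057): print(c.round(4),'ang',round(a,1),'LxS',round(L,1),round(S,1))
E
```

```text
[ 0.5601 -0.05    0.3248] 15.55 [ 0.63844978 -0.05139961  0.47742981]
[  82   46  143   41 5342] [153.8  66.4] [153.   66.3 142.5  38.9   0.7] [0.691 0.101 0.05 ]
[ 226   48   65   39 2444] [258.1  66.8] [258.  67.  64.  38.  -0.] [ 0.69  -0.031  0.05 ]
[ 295   48   68   40 2511] [328.   67.3] [328.5  67.5  39.   67.   90. ] [ 0.689 -0.119  0.05 ]
[  126   127   168   137 11066] [222.7 184.3] [222.9 177.8 186.7 115.9  20.1] [0.538 0.023 0.05 ]
[ 386  140   51   60 2365] [410.4 169.1] [410.5 169.9  42.   60.1  10.3] [ 0.558 -0.241  0.05 ]
[ 485  149   67   61 2893] [517.5 178.4] [517.8 177.8  51.5  63.1  16.9] [ 0.543 -0.393  0.05 ]
[ 418  215   56   61 2281] [444.6 244.4] [444.6 245.2  43.6  57.8  20. ] [ 0.443 -0.307  0.05 ]
[ 465  221   61   60 2483] [494.3 250.1] [493.3 250.6  47.4  58.1  21.8] [ 0.433 -0.384  0.05 ]
at [ 0.5601 -0.05    0.3248] phi -90.36 w 0.0653 t 15.55 F [ 0.1 -0.6 -0.6]
   [-0.27, 10.02, 2.94] [-0.003, 0.0, 0.001] 6.5 x 4
   [-0.26, 10.01, 2.98] [-0.003, 0.0, 0.001] 6.5 x 4
[0.6922 0.145 ] ang 89.6 LxS 79.4 41.0
[0.6904 0.0566] ang 89.6 LxS 78.9 41.1
[ 0.6898 -0.0309] ang 89.6 LxS 78.2 41.1
[ 0.6885 -0.1197] ang 88.3 LxS 79.3 41.8
[ 0.5553 -0.245 ] ang 175.9 LxS 77.6 41.7
[ 0.5401 -0.4018] ang 174.8 LxS 78.4 42.5
[ 0.4369 -0.3133] ang 169.1 LxS 78.5 42.3
[ 0.4264 -0.3925] ang 172.6 LxS 78.3 42.3
```

```bash
python3 - <<'E'
from plan import *
plan([(.5553,-.2453,.12,-94.2,6.5),(.5553,-.2453,.032,-94.2,6.5)])
E
```

```text
at [ 0.5601 -0.05    0.3248] phi -90.36 w 0.0653 t 15.55 F [ 0.1 -0.6 -0.6]
   [10.23, 9.78, 0.18] [0.034, 0.0, 0.001] 6.5 x 5
   [10.23, 9.77, -0.15] [0.034, 0.0, 0.001] 6.5 x 5
   [8.8, -0.0, -0.0] [0.0, -0.0, -0.0] 6.5 x 4
```

Emit:
carry_out(motion=[[[10.2,9.8,0.2,0.034,0,0.001,6.5],[10.2,9.8,0.2,0.034,0,0.001,6.5],[10.2,9.8,0.2,0.034,0,0.001,6.5],[10.2,9.8,0.2,0.034,0,0.001,6.5],[10.2,9.8,0.2,0.034,0,0.001,6.5]]])

```text
time_s: 15.97
position: [0.5569, -0.1498, 0.2195]
tool_rot: [[-0.006, -0.042, -0.999], [0.003, -0.999, 0.042], [-1.0, -0.003, 0.006]]
ft_force: [0.3, -0.0, 0.9]
grip_width: 0.0651
```

Emit:
carry_out(motion=[[[10.2,9.8,-0.1,0.034,0,0,6.5],[10.2,9.8,-0.1,0.034,0,0,6.5],[10.2,9.8,-0.1,0.034,0,0,6.5],[10.2,9.8,-0.1,0.034,0,0,6.5],[10.2,9.8,-0.1,0.034,0,0,6.5]]])

```text
time_s: 16.38
position: [0.5552, -0.2468, 0.1192]
tool_rot: [[-0.002, -0.073, -0.997], [0.002, -0.997, 0.073], [-1.0, -0.002, 0.003]]
ft_force: [0.3, 0.6, -0.4]
grip_width: 0.0654
```

```bash
python3 - <<'E'
from plan import *
from brk import *
plan([(.5553,-.2453,.032,-94.2,6.5)])
d=snap('wrist','wL.png')
for c,a,L,S in tops(d,.056): print(c.round(4),'ang',round(a,1),'LxS',round(L,1),round(S,1))
E
```

```text
at [ 0.5552 -0.2468  0.1192] phi -94.2 w 0.0654 t 16.3833 F [ 0.3  0.6 -0.4]
   [8.72, -0.14, -0.03] [-0.0, 0.003, 0.002] 6.5 x 4
[ 0.5556 -0.2459] ang 175.8 LxS 77.2 42.3
[ 0.5405 -0.4025] ang 174.7 LxS 78.5 42.4
```

Emit:
carry_out(motion=[[[4,-0.1,0,0,0,0,6.5],[7,-0.1,0,0,0,0,6.5],[8.7,-0.1,0,0,0,0,6.5],[8.7,-0.1,0,0,0,0,6.5]]])

```text
time_s: 16.77
position: [0.5558, -0.2426, 0.0333]
tool_rot: [[-0.002, -0.068, -0.998], [0.002, -0.998, 0.068], [-1.0, -0.002, 0.002]]
ft_force: [0.2, -0.9, 0.1]
grip_width: 0.0651
```

Emit:
carry_out(motion=[[[0,0,0,0,0,0,3.5],[0,0,0,0,0,0,3.5],[0,0,0,0,0,0,3.5],[0,0,0,0,0,0,3.5]]], grip_force=70)

```text
time_s: 17.1
position: [0.5576, -0.2449, 0.0377]
tool_rot: [[0.006, -0.069, -0.998], [-0.002, -0.998, 0.069], [-1.0, 0.002, -0.006]]
ft_force: [0.2, 2.8, 7.2]
grip_width: 0.0418
```

Emit:
carry_out(motion=[[[-4,0,0,0,0,0,3.5],[-8,0,0,0,0,0,3.5],[-12,0,0,0,0,0,3.5],[-14,0,0,0,0,0,3.5],[-14,0,0,0,0,0,3.5]]])

```text
time_s: 17.52
position: [0.5578, -0.2458, 0.182]
tool_rot: [[0.012, -0.069, -0.998], [-0.007, -0.998, 0.069], [-1.0, 0.007, -0.012]]
ft_force: [0.7, -0.9, -1.0]
grip_width: 0.0414
```

```bash
python3 - <<'E'
from plan import *
plan([(.6915,.101,.17,-.75,3.5),(.6915,.101,.084,-.75,3.5)],extra=2)
E
```

```text
at [ 0.5578 -0.2458  0.182 ] phi -93.96 w 0.0414 t 17.5167 F [ 0.7 -0.9 -1. ]
   [0.37, -11.84, -3.64] [-0.542, -0.001, -0.005] 3.5 x 5
   [0.41, -8.26, -9.23] [-0.542, -0.001, -0.005] 3.5 x 5
   [0.42, -2.31, -12.17] [-0.542, -0.001, -0.005] 3.5 x 5
   [8.6, -0.0, 0.0] [0.0, -0.0, -0.0] 3.5 x 5
```

Emit:
carry_out(motion=[[[0.2,-11.8,-3.6,-0.542,0,0,3.5],[0.2,-11.8,-3.6,-0.542,0,0,3.5],[0.2,-11.8,-3.6,-0.542,0,0,3.5],[0.2,-11.8,-3.6,-0.542,0,0,3.5],[0.2,-11.8,-3.6,-0.542,0,0,3.5]]])

```text
time_s: 17.93
position: [0.6003, -0.127, 0.1727]
tool_rot: [[0.001, 0.464, -0.886], [0.0, -0.886, -0.464], [-1.0, 0.001, -0.001]]
ft_force: [-0.7, -0.0, -1.1]
grip_width: 0.0416
```

Emit:
carry_out(motion=[[[0,-8.3,-9.2,-0.542,0,0,3.5],[0,-8.3,-9.2,-0.542,0,0,3.5],[0,-8.3,-9.2,-0.542,0,0,3.5],[0,-8.3,-9.2,-0.542,0,0,3.5],[0,-8.3,-9.2,-0.542,0,0,3.5]]])

```text
time_s: 18.35
position: [0.6442, -0.0111, 0.1725]
tool_rot: [[0.001, 0.855, -0.519], [0.0, -0.519, -0.855], [-1.0, 0.001, -0.001]]
ft_force: [0.8, -0.8, -0.9]
grip_width: 0.0418
```

Emit:
carry_out(motion=[[[0,-2.3,-12.3,-0.542,0,0,3.5],[0,-2.3,-12.3,-0.542,0,0,3.5],[0,-2.3,-12.3,-0.542,0,0,3.5],[0,-2.3,-12.3,-0.542,0,0,3.5],[0,-2.3,-12.3,-0.542,0,0,3.5]]])

```text
time_s: 18.77
position: [0.6893, 0.1056, 0.1721]
tool_rot: [[0.001, 1.0, -0.004], [0.0, -0.004, -1.0], [-1.0, 0.001, -0.0]]
ft_force: [-0.2, -0.7, -1.1]
grip_width: 0.0416
```

```bash
python3 - <<'E'
from plan import *
plan([(.6915,.102,.09,-.75,3.5)],extra=2)
snap('wrist','wM.png')
E
```

```text
at [0.6893 0.1056 0.1721] phi -0.23 w 0.0416 t 18.7667 F [-0.2 -0.7 -1.1]
   [8.21, 0.22, 0.36] [0.009, -0.0, -0.001] 3.5 x 4
```

View pics/wM.png

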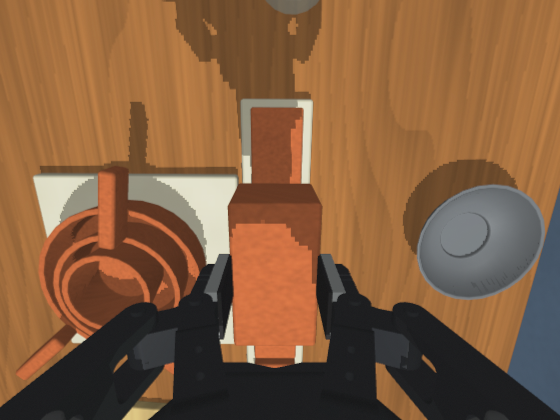

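Emit:
carry_out(motion=[[[3,0.2,0.3,0.009,0,0,3.5],[6,0.2,0.3,0.009,0,0,3.5],[8,0.2,0.3,0.009,0,0,3.5],[8,0.2,0.3,0.009,0,0,3.5]]])

```text
time_s: 19.15
position: [0.6889, 0.0994, 0.0877]
tool_rot: [[-0.008, 1.0, -0.025], [0.0, -0.025, -1.0], [-1.0, -0.008, -0.0]]
ft_force: [-0.8, 0.2, -3.9]
grip_width: 0.0414
```

Emit:
carry_out(motion=[[[0.2,0,0,0,0,0,3.5],[0.4,0,0,0,0,0,3.5],[0.6,0,0,0,0,0,3.5],[0.6,0,0,0,0,0,3.5]]])

```text
time_s: 19.48
position: [0.6918, 0.0996, 0.0876]
tool_rot: [[0.003, 1.0, -0.023], [-0.0, -0.023, -1.0], [-1.0, 0.003, 0.0]]
ft_force: [-0.6, 0.7, -2.0]
grip_width: 0.0417
```

```bash
python3 - <<'E'
from plan import *
plan([(.6915,.102,.08,-.75,3.5)],extra=2)
E
```

```text
at [0.6918 0.0996 0.0876] phi -1.33 w 0.0417 t 19.4833 F [-0.6  0.7 -2. ]
   [0.76, -0.04, -0.24] [-0.01, 0.0, -0.003] 3.5 x 3
```

Emit:
carry_out(motion=[[[0.1,0,-0.2,-0.01,0,0,3.5],[0.2,0,-0.2,-0.01,0,0,3.5],[0.3,0,-0.2,-0.01,0,0,3.5]]])

```text
time_s: 19.73
position: [0.6917, 0.1018, 0.0847]
tool_rot: [[0.002, 1.0, -0.013], [0.0, -0.013, -1.0], [-1.0, 0.002, -0.0]]
ft_force: [-3.4, 0.3, 10.3]
grip_width: 0.0418
```

Emit:
carry_out(motion=[[[0.1,0,0,0,0,0,3.5],[0.2,0,0,0,0,0,3.5],[0.2,0,0,0,0,0,3.5]]])

```text
time_s: 19.98
position: [0.6917, 0.1018, 0.0847]
tool_rot: [[0.004, 1.0, -0.013], [-0.0, -0.013, -1.0], [-1.0, 0.004, 0.0]]
ft_force: [-6.5, -0.4, 14.9]
grip_width: 0.0414
```

Emit:
carry_out(motion=[[[-0.2,0,0,0,0,0,4.6],[-0.2,0,0,0,0,0,6],[-0.2,0,0,0,0,0,6],[-0.2,0,0,0,0,0,6]]])

```text
time_s: 20.32
position: [0.6914, 0.1016, 0.0832]
tool_rot: [[0.001, 1.0, -0.013], [-0.0, -0.013, -1.0], [-1.0, 0.001, 0.0]]
ft_force: [0.3, -0.2, 0.3]
grip_width: 0.0599
```

Emit:
carry_out(motion=[[[-3,0,0,0,0,0,6],[-7,0,0,0,0,0,6],[-11,0,0,0,0,0,6],[-15,0,0,0,0,0,6],[-19,0,0,0,0,0,6]]])

```text
time_s: 20.73
position: [0.6909, 0.1016, 0.2753]
tool_rot: [[0.001, 1.0, -0.013], [-0.0, -0.013, -1.0], [-1.0, 0.001, 0.0]]
ft_force: [1.0, 0.7, 0.3]
grip_width: 0.06
```

```bash
python3 - <<'E'
from plan import *
from brk import *
plan([(.56,0,.33,-45,6),(.4369,-.3134,.13,-101,6)])
d=snap('wrist','wN.png');pickle.dump(d,open('wN.pkl','wb'))
for z in(.059,.103):
  for c,a,L,S in tops(d,z): print(z,c.round(4),'ang',round(a,1),'LxS',round(L,1),round(S,1))
E
```

```text
at [0.6909 0.1016 0.2753] phi -0.75 w 0.06 t 20.7333 F [1.  0.7 0.3]
   [-2.74, -6.48, 5.16] [0.386, -0.0, -0.0] 6 x 5
   [-2.74, -4.06, 7.22] [0.386, -0.0, -0.0] 6 x 5
   [6.67, 4.49, 10.29] [0.326, 0.0, -0.0] 6 x 5
   [6.67, 7.54, 8.31] [0.326, 0.0, -0.0] 6 x 5
   [6.67, 9.81, 5.46] [0.326, 0.0, -0.0] 6 x 5
0.059 [ 0.689  -0.0311] ang 89.2 LxS 77.2 42.3
0.059 [ 0.6884 -0.1196] ang 89.2 LxS 77.2 42.6
0.103 [0.6917 0.0865] ang 89.2 LxS 99.8 42.5
0.103 [0.5446 0.0435] ang 2.6 LxS 73.2 51.4
0.103 [ 0.6894 -0.0061] ang 89.2 LxS 68.0 37.2
0.103 [ 0.6888 -0.084 ] ang 89.2 LxS 68.0 37.5
```

Emit:
carry_out(motion=[[[-2.7,-6.5,5.2,0.386,0,0,6],[-2.7,-6.5,5.2,0.386,0,0,6],[-2.7,-6.5,5.2,0.386,0,0,6],[-2.7,-6.5,5.2,0.386,0,0,6],[-2.7,-6.5,5.2,0.386,0,0,6]]])

```text
time_s: 21.2
position: [0.6258, 0.0504, 0.3002]
tool_rot: [[0.001, 0.922, -0.386], [0.0, -0.386, -0.922], [-1.0, 0.001, -0.0]]
ft_force: [0.1, 0.2, -0.4]
grip_width: 0.0599
```

Emit:
carry_out(motion=[[[-2.7,-4,7.2,0.386,0,0,6],[-2.7,-4,7.2,0.386,0,0,6],[-2.7,-4,7.2,0.386,0,0,6],[-2.7,-4,7.2,0.386,0,0,6],[-2.7,-4,7.2,0.386,0,0,6]]])

```text
time_s: 21.62
position: [0.5615, 0.0001, 0.3264]
tool_rot: [[-0.0, 0.711, -0.703], [0.0, -0.703, -0.711], [-1.0, -0.0, -0.0]]
ft_force: [0.3, 0.6, 0.0]
grip_width: 0.0601
```

```bash
python3 - <<'E'
from plan import *
from brk import *
plan([(.4369,-.3134,.13,-101,6)])
d=snap('wrist','wO.png');pickle.dump(d,open('wO.pkl','wb'))
for z in(.059,.103):
  for c,a,L,S in tops(d,z): print(z,c.round(4),'ang',round(a,1),'LxS',round(L,1),round(S,1))
E
```

```text
at [5.615e-01 1.000e-04 3.264e-01] phi -44.66 w 0.0601 t 21.6167 F [0.3 0.6 0. ]
   [6.54, 4.39, 10.35] [0.328, -0.0, 0.0] 6 x 5
   [6.55, 7.49, 8.39] [0.328, -0.0, 0.0] 6 x 5
   [6.55, 9.79, 5.53] [0.328, -0.0, 0.0] 6 x 5
0.059 [ 0.6892 -0.0313] ang 89.3 LxS 78.4 42.0
0.059 [ 0.6884 -0.1192] ang 89.1 LxS 78.4 42.8
0.103 [ 0.6816 -0.0223] ang 89.3 LxS 70.2 37.6
0.103 [0.527  0.0744] ang 34.9 LxS 98.4 34.8
0.103 [ 0.6809 -0.1009] ang 89.1 LxS 70.2 38.3
```

View pics/wO.png

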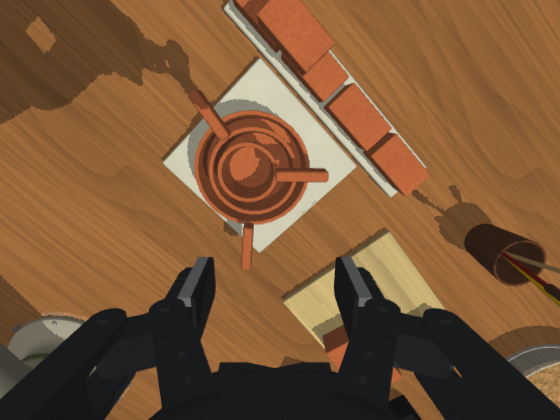

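```bash
python3 - <<'E'
from brk import *
for n in('wN','wO'):
    d=pickle.load(open(n+'.pkl','rb')); im=d['image'].astype(int)
    ys=np.arange(.040,.160,.002)
    for x in(.682,.691,.700):
        v=[]
        for y in ys:
            u=np.round(proj(d,[x+.013*(y-.013),y,.103])).astype(int)
            v.append(im[u[1],u[0],0] if 0<=u[0]<560 and 0<=u[1]<420 else -1)
        print(n,x,v)
E
```

```text
wN 0.682 [np.int64(200), np.int64(201), np.int64(199), np.int64(195), np.int64(191), np.int64(200), np.int64(200), np.int64(195), np.int64(196), np.int64(189), np.int64(195), np.int64(197), np.int64(196), np.int64(193), np.int64(196), np.int64(194), np.int64(195), np.int64(195), np.int64(197), np.int64(192), np.int64(195), np.int64(196), np.int64(195), np.int64(197), np.int64(194), np.int64(199), np.int64(198), np.int64(193), np.int64(193), np.int64(194), np.int64(201), np.int64(200), np.int64(201), np.int64(201), np.int64(195), np.int64(192), np.int64(197), np.int64(201), np.int64(192), np.int64(187), np.int64(192), np.int64(191), np.int64(194), np.int64(198), np.int64(197), np.int64(190), np.int64(189), np.int64(196), np.int64(198), np.int64(127), np.int64(93), np.int64(92), np.int64(125), np.int64(123), np.int64(126), np.int64(123), np.int64(125), np.int64(126), np.int64(125), np.int64(122)]
wN 0.691 [np.int64(200), np.int64(203), np.int64(196), np.int64(197), np.int64(195), np.int64(193), np.int64(195), np.int64(194), np.int64(195), np.int64(190), np.int64(194), np.int64(193), np
[... 3241 characters left out ...]
), np.int64(181), np.int64(181), np.int64(180), np.int64(187), np.int64(184), np.int64(183), np.int64(189), np.int64(173), np.int64(159), np.int64(186), np.int64(180), np.int64(186), np.int64(185), np.int64(179), np.int64(189), np.int64(189), np.int64(184), np.int64(188), np.int64(185), np.int64(189), np.int64(182), np.int64(188), np.int64(189), np.int64(188), np.int64(191), np.int64(189), np.int64(184), np.int64(187), np.int64(179), np.int64(184), np.int64(187), np.int64(188), np.int64(193), np.int64(194), np.int64(187), np.int64(182), np.int64(190), np.int64(179), np.int64(184), np.int64(184), np.int64(186), np.int64(185), -1, -1, -1, -1, -1, -1, -1, -1, -1, -1, -1, -1, -1, -1, -1, -1, -1]
```

Emit:
carry_out(motion=[[[6.5,4.4,10.4,0.328,0,0,6],[6.5,4.4,10.4,0.328,0,0,6],[6.5,4.4,10.4,0.328,0,0,6],[6.5,4.4,10.4,0.328,0,0,6],[6.5,4.4,10.4,0.328,0,0,6]]])

```text
time_s: 22.08
position: [0.5183, -0.1059, 0.2601]
tool_rot: [[-0.003, 0.444, -0.896], [0.002, -0.896, -0.444], [-1.0, -0.003, 0.002]]
ft_force: [-0.2, -0.4, 0.5]
grip_width: 0.0602
```

Emit:
carry_out(motion=[[[6.5,7.5,8.4,0.328,0,0,6],[6.5,7.5,8.4,0.328,0,0,6],[6.5,7.5,8.4,0.328,0,0,6],[6.5,7.5,8.4,0.328,0,0,6],[6.5,7.5,8.4,0.328,0,0,6]]])

```text
time_s: 22.5
position: [0.4768, -0.2098, 0.1963]
tool_rot: [[-0.001, 0.132, -0.991], [0.001, -0.991, -0.132], [-1.0, -0.001, 0.0]]
ft_force: [-0.1, -0.0, 1.1]
grip_width: 0.06
```

Emit:
carry_out(motion=[[[6.5,9.8,5.5,0.328,0,0,6],[6.5,9.8,5.5,0.328,0,0,6],[6.5,9.8,5.5,0.328,0,0,6],[6.5,9.8,5.5,0.328,0,0,6],[6.5,9.8,5.5,0.328,0,0,6]]])

```text
time_s: 22.92
position: [0.4355, -0.3139, 0.1319]
tool_rot: [[0.001, -0.194, -0.981], [0.001, -0.981, 0.194], [-1.0, -0.001, -0.001]]
ft_force: [0.8, 0.6, 0.3]
grip_width: 0.0602
```

```bash
python3 - <<'E'
from plan import *
from brk import *
d=snap('wrist','wP.png');pickle.dump(d,open('wP.pkl','wb'))
for c,a,L,S in tops(d,.056): print(c.round(4),'ang',round(a,1),'LxS',round(L,1),round(S,1))
plan([(.4369,-.3134,.032,-101,6)])
E
```

```text
[ 0.4264 -0.3935] ang 172.7 LxS 78.4 42.3
[ 0.437  -0.3146] ang 168.8 LxS 78.1 42.3
at [ 0.436  -0.3131  0.1329] phi -101.14 w 0.0601 t 22.9667 F [-0.2  1.3 -0. ]
   [10.09, 0.02, -0.07] [-0.003, -0.002, 0.0] 6 x 4
```

Emit:
carry_out(motion=[[[4,0,0.1,0,0,0,6],[8,0,0.1,0,0,0,6],[10.1,0,0.1,0,0,0,6],[10.1,0,0.1,0,0,0,6],[10.1,0,0.1,0,0,0,6]]])

```text
time_s: 23.38
position: [0.4352, -0.3125, 0.0323]
tool_rot: [[0.002, -0.193, -0.981], [-0.0, -0.981, 0.193], [-1.0, 0.0, -0.002]]
ft_force: [0.3, -0.8, 0.4]
grip_width: 0.0602
```

Emit:
carry_out(motion=[[[0,0,0,0,0,0,3.5],[0,0,0,0,0,0,3.5],[0,0,0,0,0,0,3.5],[0,0,0,0,0,0,3.5],[0,0,0,0,0,0,3.5]]])

```text
time_s: 23.8
position: [0.4352, -0.314, 0.0341]
tool_rot: [[0.005, -0.196, -0.981], [-0.003, -0.981, 0.196], [-1.0, 0.002, -0.006]]
ft_force: [1.2, 2.4, 6.0]
grip_width: 0.0419
```

Emit:
carry_out(motion=[[[-4,0,0,0,0,0,3.5],[-8,0,0,0,0,0,3.5],[-12,0,0,0,0,0,3.5],[-14,0,0,0,0,0,3.5],[-14,0,0,0,0,0,3.5]]])

```text
time_s: 24.22
position: [0.4353, -0.3148, 0.1781]
tool_rot: [[0.009, -0.196, -0.981], [-0.009, -0.981, 0.196], [-1.0, 0.007, -0.011]]
ft_force: [0.1, -0.7, -1.6]
grip_width: 0.0423
```

```bash
python3 - <<'E'
from plan import *
plan([(.60,-.15,.175,-62,3.5),(.6903,.016,.175,-.75,3.5)],extra=2)
E
```

```text
at [ 0.4353 -0.3148  0.1781] phi -101.3 w 0.0423 t 24.2167 F [ 0.1 -0.7 -1.6]
   [0.16, -9.69, -6.46] [-0.343, -0.004, -0.005] 3.5 x 5
   [0.17, -6.96, -9.35] [-0.343, -0.004, -0.005] 3.5 x 5
   [0.0, -5.21, -7.88] [-0.535, -0.0, -0.0] 3.5 x 5
   [0.0, -0.47, -9.44] [-0.535, 0.0, -0.0] 3.5 x 5
```

Emit:
carry_out(motion=[[[0,-9.7,-6.5,-0.343,0,0,3.5],[0,-9.7,-6.5,-0.343,0,0,3.5],[0,-9.7,-6.5,-0.343,0,0,3.5],[0,-9.7,-6.5,-0.343,0,0,3.5],[0,-9.7,-6.5,-0.343,0,0,3.5]]])

```text
time_s: 24.63
position: [0.517, -0.2296, 0.1712]
tool_rot: [[0.001, 0.147, -0.989], [-0.0, -0.989, -0.147], [-1.0, 0.0, -0.001]]
ft_force: [-0.7, -1.3, -1.6]
grip_width: 0.0418
```

Emit:
carry_out(motion=[[[0,-7,-9.4,-0.343,0,0,3.5],[0,-7,-9.4,-0.343,0,0,3.5],[0,-7,-9.4,-0.343,0,0,3.5],[0,-7,-9.4,-0.343,0,0,3.5],[0,-7,-9.4,-0.343,0,0,3.5]]])

```text
time_s: 25.05
position: [0.5993, -0.148, 0.171]
tool_rot: [[0.0, 0.469, -0.883], [-0.0, -0.883, -0.469], [-1.0, 0.0, -0.0]]
ft_force: [-0.4, -0.0, -1.7]
grip_width: 0.0422
```

Emit:
carry_out(motion=[[[0,-5.2,-7.9,-0.535,0,0,3.5],[0,-5.2,-7.9,-0.535,0,0,3.5],[0,-5.2,-7.9,-0.535,0,0,3.5],[0,-5.2,-7.9,-0.535,0,0,3.5],[0,-5.2,-7.9,-0.535,0,0,3.5]]])

```text
time_s: 25.47
position: [0.644, -0.0662, 0.1713]
tool_rot: [[0.0, 0.856, -0.517], [-0.0, -0.517, -0.856], [-1.0, 0.0, 0.0]]
ft_force: [0.4, -0.9, -1.8]
grip_width: 0.0419
```

Emit:
carry_out(motion=[[[0,-0.5,-9.4,-0.535,0,0,3.5],[0,-0.5,-9.4,-0.535,0,0,3.5],[0,-0.5,-9.4,-0.535,0,0,3.5],[0,-0.5,-9.4,-0.535,0,0,3.5],[0,-0.5,-9.4,-0.535,0,0,3.5]]])

```text
time_s: 25.88
position: [0.689, 0.0164, 0.1712]
tool_rot: [[0.0, 1.0, -0.009], [-0.0, -0.009, -1.0], [-1.0, 0.0, 0.0]]
ft_force: [-0.0, 0.4, -1.8]
grip_width: 0.0419
```

```bash
cat > held.py <<'E'
# far (tool -z) end of the held brick's top face: sample R along the tool -z direction on the top plane
import sys
from plan import *
import pickle
def held(dz,name):
    o=env.observe(); d=snap('wrist',name+'.png'); pickle.dump((d,o),open(name+'.pkl','wb'))
    p=np.array(o['position']);R=np.array(o['tool_rot']); im=d['image'].astype(float)
    s=np.arange(.025,.055,.001); prof=[]
    for a in s:
        q=[proj(d,p+R[:,2]*-a+R[:,1]*b+[0,0,dz]).round().astype(int) for b in np.arange(-.015,.016,.003)]
        prof.append(np.median([im[v,u,0] for u,v in q]))
    print('held prof 25..54mm',np.array(prof).astype(int).tolist())
E
python3 - <<'E'
from held import *
held(.022,'wQ')
plan([(.6903,.013,.09,-.75,3.5)])
E
```

```text
held prof 25..54mm [132, 134, 133, 134, 133, 133, 133, 132, 132, 132, 132, 132, 132, 131, 131, 125, 101, 98, 99, 99, 98, 98, 98, 98, 111, 144, 135, 134, 135, 135]
at [0.6888 0.0158 0.1713] phi -0.63 w 0.0416 t 25.9333 F [-0.8  0.3 -2.7]
   [8.13, 0.15, 0.27] [0.002, 0.001, -0.0] 3.5 x 3
```

Emit:
carry_out(motion=[[[4,0.15,0.2,0.002,0,0,3.5],[7,0.15,0.2,0.002,0,0,3.5],[7.8,0.15,0.2,0.002,0,0,3.5],[7.8,0.15,0.2,0.002,0,0,3.5],[7.8,0.15,0.2,0.002,0,0,3.5]]])

```text
time_s: 26.35
position: [0.6913, 0.0143, 0.0949]
tool_rot: [[0.002, 1.0, -0.017], [-0.0, -0.017, -1.0], [-1.0, 0.002, 0.0]]
ft_force: [0.2, -0.1, -1.6]
grip_width: 0.0419
```

```bash
python3 - <<'E'
from plan import *
plan([(.6903,.013,.082,-.75,3.5)])
E
```

```text
at [0.6913 0.0143 0.0949] phi -0.98 w 0.0419 t 26.35 F [ 0.2 -0.1 -1.6]
   [1.29, -0.1, 0.13] [-0.004, 0.0, -0.002] 3.5 x 2
```

Emit:
carry_out(motion=[[[0.4,-0.1,0.1,-0.004,0,0,3.5],[0.8,-0.1,0.1,-0.004,0,0,3.5],[1.2,-0.1,0.1,-0.004,0,0,3.5],[1.4,-0.1,0.1,-0.004,0,0,3.5],[1.6,-0.1,0.1,-0.004,0,0,3.5]]])

```text
time_s: 26.77
position: [0.6902, 0.0142, 0.0811]
tool_rot: [[0.004, 1.0, -0.011], [-0.001, -0.011, -1.0], [-1.0, 0.004, 0.001]]
ft_force: [-12.6, -0.3, 29.6]
grip_width: 0.042
```

Emit:
carry_out(motion=[[[0,0,0,0,0,0,3.5],[0,0,0,0,0,0,3.5]]])

```text
time_s: 26.93
position: [0.6902, 0.0141, 0.0811]
tool_rot: [[0.004, 1.0, -0.011], [-0.001, -0.011, -1.0], [-1.0, 0.004, 0.001]]
ft_force: [-7.7, -0.2, 16.8]
grip_width: 0.0419
```

Emit:
carry_out(motion=[[[-0.2,0,0,0,0,0,4.6],[-0.2,0,0,0,0,0,6],[-0.2,0,0,0,0,0,6],[-0.2,0,0,0,0,0,6]]])

```text
time_s: 27.27
position: [0.6899, 0.0144, 0.0793]
tool_rot: [[0.001, 1.0, -0.011], [-0.0, -0.011, -1.0], [-1.0, 0.001, 0.0]]
ft_force: [-0.1, -0.4, 0.3]
grip_width: 0.0601
```

Emit:
carry_out(motion=[[[-3,0,0,0,0,0,6],[-7,0,0,0,0,0,6],[-11,0,0,0,0,0,6],[-14,0,0,0,0,0,6],[-14,0,0,0,0,0,6]]])

```text
time_s: 27.68
position: [0.6917, 0.0142, 0.227]
tool_rot: [[0.013, 1.0, -0.011], [-0.002, -0.011, -1.0], [-1.0, 0.013, 0.002]]
ft_force: [0.8, -0.2, 0.4]
grip_width: 0.0601
```

```bash
cat > prof.py <<'E'
from plan import *
import pickle
def prof(name,z,y0,y1,cam='wrist',d=None):
    d=d or snap(cam,name+'.png'); im=d['image'].astype(float);ys=np.arange(y0,y1,.001);out=[]
    for y in ys:
        q=[proj(d,[.6903+.0131*(y-.013)+b,y,z]).round().astype(int) for b in np.arange(-.014,.015,.004)]
        q=[k for k in q if 0<=k[0]<560 and 0<=k[1]<420]
        out.append(int(np.median([im[v,u,0] for u,v in q])) if q else -1)
    out=np.array(out); pickle.dump(d,open(name+'.pkl','wb'))
    g=np.abs(np.diff(out)); print(name,z,'edges',[(round(ys[i]+.0005,4),int(out[i]),int(out[i+1])) for i in np.where((g>10)&(out[:-1]>=0)&(out[1:]>=0))[0]])
E
python3 - <<'E'
from prof import *
prof('wR',.103,-.06,.16)
plan([(.6915,.0975,.16,-.75,6),(.6915,.0975,.079,-.75,6)])
E
```

```text
wR 0.103 edges [(np.float64(-0.0575), 193, 180), (np.float64(-0.0565), 180, 148), (np.float64(-0.0555), 148, 106), (np.float64(-0.0545), 106, 94), (np.float64(-0.0485), 92, 120), (np.float64(-0.0475), 120, 181), (np.float64(-0.0465), 181, 195), (np.float64(0.0525), 186, 161), (np.float64(0.0535), 161, 114), (np.float64(0.0545), 114, 93), (np.float64(0.0585), 90, 159), (np.float64(0.0595), 159, 187), (np.float64(0.1175), 183, 156), (np.float64(0.1215), 153, 135)]
at [0.6909 0.0143 0.2232] phi -0.63 w 0.0599 t 27.7333 F [ 0.2  0.8 -0.6]
   [6.31, -0.08, -8.33] [0.002, 0.001, -0.008] 6 x 4
   [8.1, -0.0, -0.0] [0.0, -0.0, 0.0] 6 x 3
```

Emit:
carry_out(motion=[[[6.3,0,-8.3,0.002,0,0,6],[6.3,0,-8.3,0.002,0,0,6],[6.3,0,-8.3,0.002,0,0,6],[6.3,0,-8.3,0.002,0,0,6],[6.3,0,-8.3,0.002,0,0,6]]])

```text
time_s: 28.15
position: [0.6904, 0.0978, 0.1551]
tool_rot: [[-0.002, 1.0, -0.011], [-0.0, -0.011, -1.0], [-1.0, -0.002, 0.0]]
ft_force: [-0.4, 0.2, 1.2]
grip_width: 0.0597
```

Emit:
carry_out(motion=[[[4,0,0,0,0,0,6],[8,0,0,0,0,0,6],[8,0,0,0,0,0,6],[8,0,0,0,0,0,6]]])

```text
time_s: 28.48
position: [0.6907, 0.096, 0.0762]
tool_rot: [[-0.002, 1.0, -0.014], [-0.0, -0.014, -1.0], [-1.0, -0.002, 0.0]]
ft_force: [-0.3, -0.8, 0.5]
grip_width: 0.0602
```

Emit:
carry_out(motion=[[[0,0,0,0,0,0,3.5],[0,0,0,0,0,0,3.5],[0,0,0,0,0,0,3.5],[0,0,0,0,0,0,3.5]]])

```text
time_s: 28.82
position: [0.6926, 0.0968, 0.0804]
tool_rot: [[0.008, 1.0, -0.013], [-0.001, -0.013, -1.0], [-1.0, 0.008, 0.001]]
ft_force: [0.4, -1.2, 7.9]
grip_width: 0.0422
```

Emit:
carry_out(motion=[[[-0.8,0,0,0,0,0,3.5],[-0.8,0,0,0,0,0,3.5],[-0.8,0,0,0,0,0,3.5],[-0.8,0,0,0,0,0,3.5]]])

```text
time_s: 29.15
position: [0.6907, 0.0974, 0.0847]
tool_rot: [[0.001, 1.0, -0.013], [-0.0, -0.013, -1.0], [-1.0, 0.001, 0.0]]
ft_force: [1.1, 0.3, -1.1]
grip_width: 0.0419
```

```bash
python3 - <<'E'
from held import *
held(.022,'wS')
plan([(.6915,.101,.09,-.75,3.5)])
E
```

```text
held prof 25..54mm [131, 131, 132, 134, 133, 134, 133, 132, 132, 132, 131, 132, 132, 132, 130, 131, 127, 102, 99, 99, 99, 99, 99, 98, 98, 109, 130, 129, 130, 131]
at [0.6906 0.0974 0.0844] phi -0.74 w 0.0417 t 29.2 F [ 0.5  0.6 -1.2]
   [-0.56, 0.08, -0.36] [0.0, 0.0, -0.0] 3.5 x 2
```

Emit:
carry_out(motion=[[[0,0.08,-0.28,0,0,0,3.5],[0,0.08,-0.28,0,0,0,3.5],[0.4,0.08,-0.28,0,0,0,3.5],[0.8,0.08,-0.28,0,0,0,3.5],[0.8,0.08,-0.28,0,0,0,3.5]]])

```text
time_s: 29.62
position: [0.692, 0.1004, 0.0803]
tool_rot: [[0.004, 1.0, -0.013], [-0.0, -0.013, -1.0], [-1.0, 0.004, 0.0]]
ft_force: [-9.5, 0.2, 20.6]
grip_width: 0.0422
```

Emit:
carry_out(motion=[[[0,0,0,0,0,0,4.6],[0,0,0,0,0,0,6],[0,0,0,0,0,0,6],[0,0,0,0,0,0,6]]])

```text
time_s: 29.95
position: [0.6915, 0.1001, 0.0759]
tool_rot: [[0.0, 1.0, -0.013], [-0.0, -0.013, -1.0], [-1.0, 0.0, 0.0]]
ft_force: [0.1, -0.1, 1.1]
grip_width: 0.0599
```

Emit:
carry_out(motion=[[[-3,0,0,0,0,0,6],[-7,0,0,0,0,0,6],[-11,0,0,0,0,0,6],[-15,0,0,0,0,0,6],[-19,0,0,0,0,0,6]]])

```text
time_s: 30.37
position: [0.6911, 0.1002, 0.2682]
tool_rot: [[0.001, 1.0, -0.013], [-0.0, -0.013, -1.0], [-1.0, 0.001, 0.0]]
ft_force: [0.8, -0.7, -0.1]
grip_width: 0.0602
```

```bash
python3 - <<'E'
from prof import *
prof('wT',.103,-.06,.16)
plan([(.56,-.12,.27,-50,6),(.4265,-.3935,.13,-97.3,6)])
E
```

```text
wT 0.103 edges [(np.float64(-0.0495), 183, 155), (np.float64(-0.0485), 155, 117), (np.float64(-0.0475), 117, 98), (np.float64(-0.0415), 101, 150), (np.float64(-0.0405), 150, 186), (np.float64(0.0525), 187, 164), (np.float64(0.0535), 164, 123), (np.float64(0.0545), 123, 97), (np.float64(0.0615), 97, 150), (np.float64(0.0625), 150, 187), (np.float64(0.1395), 193, 179), (np.float64(0.1405), 179, 147), (np.float64(0.1415), 147, 106), (np.float64(0.1425), 106, 92), (np.float64(0.1455), 92, 114)]
at [0.6927 0.1001 0.2776] phi -0.75 w 0.0604 t 30.4167 F [-0.7 -0.6  6.6]
   [0.29, -6.5, 11.09] [0.43, -0.003, -0.007] 6 x 5
   [0.35, -1.28, 12.79] [0.43, -0.003, -0.007] 6 x 5
   [7.0, 6.19, 13.9] [0.413, 0.0, -0.0] 6 x 5
   [7.0, 11.24, 10.25] [0.413, 0.0, -0.0] 6 x 5
```

Emit:
carry_out(motion=[[[0,-6.5,11.1,0.43,0,0,6],[0,-6.5,11.1,0.43,0,0,6],[0,-6.5,11.1,0.43,0,0,6],[0,-6.5,11.1,0.43,0,0,6],[0,-6.5,11.1,0.43,0,0,6]]])

```text
time_s: 30.83
position: [0.6242, -0.0119, 0.2665]
tool_rot: [[0.001, 0.901, -0.433], [-0.0, -0.433, -0.901], [-1.0, 0.001, -0.0]]
ft_force: [-0.0, 0.7, 0.9]
grip_width: 0.0603
```

Emit:
carry_out(motion=[[[0,-1.3,12.8,0.43,0,0,6],[0,-1.3,12.8,0.43,0,0,6],[0,-1.3,12.8,0.43,0,0,6],[0,-1.3,12.8,0.43,0,0,6],[0,-1.3,12.8,0.43,0,0,6]]])

```text
time_s: 31.25
position: [0.5582, -0.1211, 0.2662]
tool_rot: [[0.001, 0.641, -0.768], [0.0, -0.768, -0.641], [-1.0, 0.0, -0.001]]
ft_force: [0.0, 0.1, 0.1]
grip_width: 0.0602
```

Emit:
carry_out(motion=[[[7,6.2,13.9,0.413,0,0,6],[7,6.2,13.9,0.413,0,0,6],[7,6.2,13.9,0.413,0,0,6],[7,6.2,13.9,0.413,0,0,6],[7,6.2,13.9,0.413,0,0,6]]])

```text
time_s: 31.67
position: [0.49, -0.2598, 0.1925]
tool_rot: [[-0.004, 0.28, -0.96], [0.003, -0.96, -0.28], [-1.0, -0.004, 0.003]]
ft_force: [-0.4, 1.1, -0.9]
grip_width: 0.0599
```

Emit:
carry_out(motion=[[[7,11.2,10.3,0.413,0,0,6],[7,11.2,10.3,0.413,0,0,6],[7,11.2,10.3,0.413,0,0,6],[7,11.2,10.3,0.413,0,0,6],[7,11.2,10.3,0.413,0,0,6]]])

```text
time_s: 32.08
position: [0.4228, -0.3965, 0.1225]
tool_rot: [[-0.002, -0.129, -0.992], [0.003, -0.992, 0.129], [-1.0, -0.002, 0.002]]
ft_force: [-0.1, 0.6, 0.2]
grip_width: 0.0602
```

```bash
python3 - <<'E'
from plan import *
from brk import *
d=snap('wrist','wU.png');pickle.dump(d,open('wU.pkl','wb'))
for c,a,L,S in tops(d,.056): print(c.round(4),'ang',round(a,1),'LxS',round(L,1),round(S,1))
plan([(.4255,-.3932,.032,-97.4,6)])
E
```

```text
[ 0.4265 -0.3936] ang 172.7 LxS 77.6 42.3
at [ 0.4242 -0.3945  0.1239] phi -97.28 w 0.0603 t 32.1333 F [-0.1  0.7  0.8]
   [9.19, -0.12, -0.12] [0.002, 0.001, 0.003] 6 x 4
```

Emit:
carry_out(motion=[[[4,-0.1,-0.1,0,0,0,6],[8,-0.1,-0.1,0,0,0,6],[9.2,-0.1,-0.1,0,0,0,6],[9.2,-0.1,-0.1,0,0,0,6],[9.2,-0.1,-0.1,0,0,0,6]]])

```text
time_s: 32.55
position: [0.4274, -0.3915, 0.0346]
tool_rot: [[0.001, -0.124, -0.992], [-0.0, -0.992, 0.124], [-1.0, -0.0, -0.001]]
ft_force: [-0.1, 0.4, 0.6]
grip_width: 0.06
```

Emit:
carry_out(motion=[[[0,0,0,0,0,0,3.5],[0,0,0,0,0,0,3.5],[0,0,0,0,0,0,3.5],[0,0,0,0,0,0,3.5],[0,0,0,0,0,0,3.5]]])

```text
time_s: 32.97
position: [0.4271, -0.3929, 0.0366]
tool_rot: [[0.004, -0.127, -0.992], [-0.003, -0.992, 0.127], [-1.0, 0.003, -0.005]]
ft_force: [2.7, 1.8, 6.0]
grip_width: 0.042
```

Emit:
carry_out(motion=[[[-4,0,0,0,0,0,3.5],[-8,0,0,0,0,0,3.5],[-12,0,0,0,0,0,3.5],[-14,0,0,0,0,0,3.5],[-14,0,0,0,0,0,3.5]]])

```text
time_s: 33.38
position: [0.427, -0.3939, 0.1806]
tool_rot: [[0.008, -0.127, -0.992], [-0.009, -0.992, 0.127], [-1.0, 0.008, -0.009]]
ft_force: [0.5, -0.8, -1.3]
grip_width: 0.0414
```

```bash
python3 - <<'E'
from plan import *
plan([(.59,-.22,.175,-58,3.5),(.6891,-.075,.175,-.75,3.5)],extra=2)
E
```

```text
at [ 0.427  -0.3939  0.1806] phi -97.3 w 0.0414 t 33.3833 F [ 0.5 -0.8 -1.3]
   [0.26, -9.66, -6.98] [-0.343, -0.003, -0.005] 3.5 x 5
   [0.28, -6.75, -9.82] [-0.343, -0.003, -0.005] 3.5 x 5
   [-0.0, -3.52, -8.04] [-0.5, -0.0, 0.0] 3.5 x 5
   [-0.0, 0.76, -8.75] [-0.5, -0.0, 0.0] 3.5 x 5
```

Emit:
carry_out(motion=[[[0,-9.7,-7,-0.343,0,0,3.5],[0,-9.7,-7,-0.343,0,0,3.5],[0,-9.7,-7,-0.343,0,0,3.5],[0,-9.7,-7,-0.343,0,0,3.5],[0,-9.7,-7,-0.343,0,0,3.5]]])

```text
time_s: 33.8
position: [0.5082, -0.3033, 0.1736]
tool_rot: [[0.0, 0.217, -0.976], [0.001, -0.976, -0.217], [-1.0, -0.001, -0.0]]
ft_force: [-0.7, -0.7, -1.8]
grip_width: 0.0418
```

Emit:
carry_out(motion=[[[0,-6.8,-9.8,-0.343,0,0,3.5],[0,-6.8,-9.8,-0.343,0,0,3.5],[0,-6.8,-9.8,-0.343,0,0,3.5],[0,-6.8,-9.8,-0.343,0,0,3.5],[0,-6.8,-9.8,-0.343,0,0,3.5]]])

```text
time_s: 34.22
position: [0.5888, -0.2171, 0.1736]
tool_rot: [[-0.0, 0.53, -0.848], [0.0, -0.848, -0.53], [-1.0, -0.0, 0.0]]
ft_force: [-0.2, -0.3, -1.1]
grip_width: 0.0418
```

Emit:
carry_out(motion=[[[0,-3.5,-8,-0.5,0,0,3.5],[0,-3.5,-8,-0.5,0,0,3.5],[0,-3.5,-8,-0.5,0,0,3.5],[0,-3.5,-8,-0.5,0,0,3.5],[0,-3.5,-8,-0.5,0,0,3.5]]])

```text
time_s: 34.63
position: [0.6374, -0.1469, 0.174]
tool_rot: [[-0.0, 0.873, -0.489], [-0.0, -0.489, -0.873], [-1.0, 0.0, 0.0]]
ft_force: [-1.2, -0.9, -2.3]
grip_width: 0.0419
```

Emit:
carry_out(motion=[[[0,0.8,-8.7,-0.5,0,0,3.5],[0,0.8,-8.7,-0.5,0,0,3.5],[0,0.8,-8.7,-0.5,0,0,3.5],[0,0.8,-8.7,-0.5,0,0,3.5],[0,0.8,-8.7,-0.5,0,0,3.5]]])

```text
time_s: 35.05
position: [0.6873, -0.0751, 0.174]
tool_rot: [[0.0, 1.0, -0.014], [-0.0, -0.014, -1.0], [-1.0, 0.0, 0.0]]
ft_force: [0.1, -0.6, -2.6]
grip_width: 0.0419
```

```bash
python3 - <<'E'
from held import *
held(.020,'wV')
plan([(.6891,-.075,.095,-.75,3.5)])
E
```

```text
held prof 25..54mm [195, 198, 193, 127, 126, 127, 126, 126, 128, 126, 126, 126, 126, 115, 96, 95, 95, 95, 95, 94, 94, 94, 94, 132, 133, 133, 129, 130, 129, 128]
at [ 0.6872 -0.0755  0.1742] phi -1.19 w 0.0413 t 35.1 F [-0.2  0.4 -1.7]
   [7.92, 0.19, -0.05] [-0.008, 0.0, -0.0] 3.5 x 3
```

Emit:
carry_out(motion=[[[4,0.2,-0.3,-0.008,0,0,3.5],[7,0.2,-0.3,-0.008,0,0,3.5],[7.7,0.2,-0.3,-0.008,0,0,3.5],[7.7,0.2,-0.3,-0.008,0,0,3.5],[7.7,0.2,-0.3,-0.008,0,0,3.5]]])

```text
time_s: 35.52
position: [0.6902, -0.0721, 0.099]
tool_rot: [[0.003, 1.0, -0.009], [-0.001, -0.009, -1.0], [-1.0, 0.003, 0.001]]
ft_force: [0.8, -0.3, -0.4]
grip_width: 0.0417
```

```bash
python3 - <<'E'
from plan import *
plan([(.6891,-.0726,.0825,-.75,3.5)])
E
```

```text
at [ 0.6902 -0.0721  0.099 ] phi -0.52 w 0.0417 t 35.5167 F [ 0.8 -0.3 -0.4]
   [1.65, -0.11, 0.05] [0.004, 0.001, -0.003] 3.5 x 2
```

Emit:
carry_out(motion=[[[0.5,-0.1,0,0.004,0,0,3.5],[1,-0.1,0,0.004,0,0,3.5],[1.4,-0.1,0,0.004,0,0,3.5],[1.6,-0.1,0,0.004,0,0,3.5],[1.7,-0.1,0,0.004,0,0,3.5]]])

```text
time_s: 35.93
position: [0.6891, -0.0712, 0.0836]
tool_rot: [[0.003, 1.0, -0.009], [-0.001, -0.009, -1.0], [-1.0, 0.003, 0.001]]
ft_force: [-8.5, 1.2, 20.8]
grip_width: 0.0418
```

Emit:
carry_out(motion=[[[0,0,0,0,0,0,3.5],[0,0,0,0,0,0,3.5]]])

```text
time_s: 36.1
position: [0.689, -0.0712, 0.0836]
tool_rot: [[0.003, 1.0, -0.009], [-0.001, -0.009, -1.0], [-1.0, 0.003, 0.001]]
ft_force: [-5.9, 0.0, 15.0]
grip_width: 0.0418
```

Emit:
carry_out(motion=[[[-0.1,0,0,0,0,0,4.6],[-0.1,0,0,0,0,0,6],[-0.1,0,0,0,0,0,6],[-0.1,0,0,0,0,0,6]]])

```text
time_s: 36.43
position: [0.6888, -0.071, 0.0813]
tool_rot: [[0.001, 1.0, -0.009], [-0.0, -0.009, -1.0], [-1.0, 0.001, 0.0]]
ft_force: [-0.1, 0.5, -0.3]
grip_width: 0.06
```

Emit:
carry_out(motion=[[[-3,0,0,0,0,0,6],[-7,0,0,0,0,0,6],[-11,0,0,0,0,0,6],[-15,0,0,0,0,0,6],[-19,0,0,0,0,0,6]]])

```text
time_s: 36.85
position: [0.6882, -0.0708, 0.2734]
tool_rot: [[0.001, 1.0, -0.009], [0.0, -0.009, -1.0], [-1.0, 0.001, -0.0]]
ft_force: [0.4, -0.2, -0.2]
grip_width: 0.0598
```

```bash
python3 - <<'E'
from prof import *
prof('wW',.103,-.15,.16)
plan([(.62,-.20,.27,-50,6),(.5395,-.4022,.13,-95.3,6)])
E
```

```text
wW 0.103 edges [(np.float64(-0.1395), 159, 178), (np.float64(-0.0355), 183, 158), (np.float64(-0.0345), 158, 111), (np.float64(-0.0335), 111, 91), (np.float64(-0.0295), 96, 114), (np.float64(-0.0265), 120, 147), (np.float64(-0.0255), 147, 162), (np.float64(-0.0245), 162, 181), (np.float64(0.0525), 183, 164), (np.float64(0.0535), 164, 129), (np.float64(0.0545), 129, 118), (np.float64(0.0555), 118, 73), (np.float64(0.0595), 69, 90), (np.float64(0.0605), 90, 78), (np.float64(0.0625), 88, 106), (np.float64(0.0635), 106, 120)]
at [ 0.6898 -0.0712  0.2828] phi -0.52 w 0.0599 t 36.9 F [-0.5  0.   6.6]
   [0.61, -3.44, 6.47] [0.432, -0.001, -0.008] 6 x 5
   [0.64, -0.42, 7.31] [0.432, -0.001, -0.008] 6 x 5
   [7.0, 5.16, 9.58] [0.395, 0.0, -0.0] 6 x 5
   [7.0, 8.45, 6.86] [0.395, 0.0, -0.0] 6 x 5
```

Emit:
carry_out(motion=[[[0,-3.4,6.5,0.432,0,0,6],[0,-3.4,6.5,0.432,0,0,6],[0,-3.4,6.5,0.432,0,0,6],[0,-3.4,6.5,0.432,0,0,6],[0,-3.4,6.5,0.432,0,0,6]]])

```text
time_s: 37.32
position: [0.6538, -0.1362, 0.2711]
tool_rot: [[0.001, 0.903, -0.43], [0.0, -0.43, -0.903], [-1.0, 0.001, -0.0]]
ft_force: [0.3, -0.1, -0.6]
grip_width: 0.0599
```

Emit:
carry_out(motion=[[[0.6,-0.4,7.3,0.432,0,0,6],[0.6,-0.4,7.3,0.432,0,0,6],[0.6,-0.4,7.3,0.432,0,0,6],[0.6,-0.4,7.3,0.432,0,0,6],[0.6,-0.4,7.3,0.432,0,0,6]]])

```text
time_s: 37.73
position: [0.6192, -0.2002, 0.2651]
tool_rot: [[0.001, 0.642, -0.766], [0.0, -0.766, -0.642], [-1.0, 0.0, -0.001]]
ft_force: [0.2, 1.0, 0.3]
grip_width: 0.0596
```

Emit:
carry_out(motion=[[[7,5.2,9.6,0.395,0,0,6],[7,5.2,9.6,0.395,0,0,6],[7,5.2,9.6,0.395,0,0,6],[7,5.2,9.6,0.395,0,0,6],[7,5.2,9.6,0.395,0,0,6]]])

```text
time_s: 38.15
position: [0.5782, -0.3026, 0.1934]
tool_rot: [[-0.002, 0.299, -0.954], [0.002, -0.954, -0.299], [-1.0, -0.003, 0.001]]
ft_force: [0.4, 0.2, 0.0]
grip_width: 0.06
```

Emit:
carry_out(motion=[[[7,8.4,6.9,0.395,0,0,6],[7,8.4,6.9,0.395,0,0,6],[7,8.4,6.9,0.395,0,0,6],[7,8.4,6.9,0.395,0,0,6],[7,8.4,6.9,0.395,0,0,6]]])

```text
time_s: 38.57
position: [0.5383, -0.4026, 0.1245]
tool_rot: [[-0.0, -0.09, -0.996], [0.001, -0.996, 0.09], [-1.0, -0.001, 0.0]]
ft_force: [-0.3, -0.0, 0.8]
grip_width: 0.0597
```

```bash
python3 - <<'E'
from plan import *
from brk import *
d=snap('wrist','wX.png');pickle.dump(d,open('wX.pkl','wb'))
for c,a,L,S in tops(d,.056): print(c.round(4),'ang',round(a,1),'LxS',round(L,1),round(S,1))
plan([(.5395,-.4022,.032,-95.3,6)])
E
```

```text
[ 0.5411 -0.4029] ang 174.8 LxS 76.6 42.4
at [ 0.5393 -0.4016  0.1259] phi -95.02 w 0.0601 t 38.6167 F [-0.   0.2  0.3]
   [9.39, 0.06, -0.01] [0.005, -0.002, 0.0] 6 x 4
```

Emit:
carry_out(motion=[[[4,0.1,0.1,0.005,0,0,6],[8,0.1,0.1,0.005,0,0,6],[9.4,0.1,0.1,0.005,0,0,6],[9.4,0.1,0.1,0.005,0,0,6],[9.4,0.1,0.1,0.005,0,0,6]]])

```text
time_s: 39.03
position: [0.5391, -0.4021, 0.033]
tool_rot: [[0.002, -0.093, -0.996], [-0.001, -0.996, 0.093], [-1.0, 0.001, -0.003]]
ft_force: [1.0, -0.3, 1.5]
grip_width: 0.0603
```

Emit:
carry_out(motion=[[[0,0,0,0,0,0,3.5],[0,0,0,0,0,0,3.5],[0,0,0,0,0,0,3.5],[0,0,0,0,0,0,3.5],[0,0,0,0,0,0,3.5]]])

```text
time_s: 39.45
position: [0.5391, -0.4036, 0.0348]
tool_rot: [[0.006, -0.096, -0.995], [-0.004, -0.995, 0.096], [-1.0, 0.003, -0.006]]
ft_force: [1.0, 2.6, 7.5]
grip_width: 0.0417
```

Emit:
carry_out(motion=[[[-4,0,0,0,0,0,3.5],[-8,0,0,0,0,0,3.5],[-12,0,0,0,0,0,3.5],[-16,0,0,0,0,0,3.5],[-18,0,0,0,0,0,3.5]]])

```text
time_s: 39.87
position: [0.5382, -0.4035, 0.2191]
tool_rot: [[0.008, -0.096, -0.995], [-0.007, -0.995, 0.096], [-1.0, 0.007, -0.009]]
ft_force: [0.9, -0.1, -0.8]
grip_width: 0.0418
```

```bash
python3 - <<'E'
from plan import *
plan([(.60,-.25,.215,-58,3.5),(.6897,-.031,.215,-.75,3.5)],extra=2)
E
```

```text
at [ 0.5382 -0.4035  0.2191] phi -95.5 w 0.0418 t 39.8667 F [ 0.9 -0.1 -0.8]
   [0.17, -7.94, -2.34] [-0.327, -0.003, -0.005] 3.5 x 5
   [0.19, -6.77, -4.77] [-0.327, -0.003, -0.005] 3.5 x 5
   [0.0, -6.91, -9.61] [-0.5, -0.0, -0.0] 3.5 x 5
   [0.0, -1.46, -11.74] [-0.5, -0.0, -0.0] 3.5 x 5
```

Emit:
carry_out(motion=[[[0,-7.9,-2.3,-0.327,0,0,3.5],[0,-7.9,-2.3,-0.327,0,0,3.5],[0,-7.9,-2.3,-0.327,0,0,3.5],[0,-7.9,-2.3,-0.327,0,0,3.5],[0,-7.9,-2.3,-0.327,0,0,3.5]]])

```text
time_s: 40.28
position: [0.568, -0.3266, 0.2127]
tool_rot: [[0.002, 0.226, -0.974], [-0.002, -0.974, -0.226], [-1.0, 0.002, -0.002]]
ft_force: [-0.2, -0.3, -1.5]
grip_width: 0.0416
```

Emit:
carry_out(motion=[[[0,-6.8,-4.8,-0.327,0,0,3.5],[0,-6.8,-4.8,-0.327,0,0,3.5],[0,-6.8,-4.8,-0.327,0,0,3.5],[0,-6.8,-4.8,-0.327,0,0,3.5],[0,-6.8,-4.8,-0.327,0,0,3.5]]])

```text
time_s: 40.7
position: [0.5988, -0.2506, 0.2117]
tool_rot: [[0.001, 0.524, -0.851], [-0.001, -0.851, -0.524], [-1.0, 0.001, -0.001]]
ft_force: [-0.2, -0.0, -2.0]
grip_width: 0.042
```

Emit:
carry_out(motion=[[[0,-6.9,-9.6,-0.5,0,0,3.5],[0,-6.9,-9.6,-0.5,0,0,3.5],[0,-6.9,-9.6,-0.5,0,0,3.5],[0,-6.9,-9.6,-0.5,0,0,3.5],[0,-6.9,-9.6,-0.5,0,0,3.5]]])

```text
time_s: 41.12
position: [0.6444, -0.1404, 0.2114]
tool_rot: [[0.001, 0.872, -0.49], [-0.0, -0.49, -0.872], [-1.0, 0.001, -0.0]]
ft_force: [0.3, -1.8, -1.8]
grip_width: 0.042
```

Emit:
carry_out(motion=[[[0,-1.5,-11.7,-0.5,0,0,3.5],[0,-1.5,-11.7,-0.5,0,0,3.5],[0,-1.5,-11.7,-0.5,0,0,3.5],[0,-1.5,-11.7,-0.5,0,0,3.5],[0,-1.5,-11.7,-0.5,0,0,3.5]]])

```text
time_s: 41.53
position: [0.6888, -0.0318, 0.2111]
tool_rot: [[0.001, 1.0, -0.016], [-0.001, -0.016, -1.0], [-1.0, 0.001, 0.001]]
ft_force: [0.2, -0.8, -1.9]
grip_width: 0.0421
```

```bash
python3 - <<'E'
from held import *
held(.0212,'wY')
plan([(.6897,-.031,.14,-.75,3.5)])
E
```

```text
held prof 25..54mm [132, 132, 132, 131, 130, 130, 129, 130, 128, 129, 130, 129, 129, 128, 129, 123, 99, 96, 97, 97, 97, 96, 96, 96, 110, 133, 132, 131, 134, 133]
at [ 0.6885 -0.0329  0.2113] phi -1.32 w 0.0417 t 41.5833 F [ 0.3  0.  -1.2]
   [7.13, 0.11, -0.2] [-0.01, 0.001, -0.001] 3.5 x 3
```

Emit:
carry_out(motion=[[[4,0.1,-0.2,-0.01,0,0,3.5],[6.5,0.1,-0.2,-0.01,0,0,3.5],[7,0.1,-0.2,-0.01,0,0,3.5],[7,0.1,-0.2,-0.01,0,0,3.5],[7,0.1,-0.2,-0.01,0,0,3.5]]])

```text
time_s: 42.0
position: [0.6902, -0.0308, 0.1431]
tool_rot: [[0.003, 1.0, -0.009], [-0.001, -0.009, -1.0], [-1.0, 0.003, 0.001]]
ft_force: [-0.7, 0.9, -0.8]
grip_width: 0.0418
```

```bash
python3 - <<'E'
from plan import *
plan([(.6897,-.0305,.1258,-.75,3.5)])
E
```

```text
at [ 0.6902 -0.0308  0.1431] phi -0.52 w 0.0418 t 42.0 F [-0.7  0.9 -0.8]
   [1.73, -0.05, -0.03] [0.004, 0.001, -0.003] 3.5 x 2
```

Emit:
carry_out(motion=[[[0.5,0,0,0.004,0,0,3.5],[1,0,0,0.004,0,0,3.5],[1.4,0,0,0.004,0,0,3.5],[1.6,0,0,0.004,0,0,3.5],[1.7,0,0,0.004,0,0,3.5]]])

```text
time_s: 42.42
position: [0.6897, -0.0292, 0.1258]
tool_rot: [[0.002, 1.0, -0.008], [-0.001, -0.008, -1.0], [-1.0, 0.002, 0.001]]
ft_force: [-6.2, -0.2, 10.8]
grip_width: 0.0418
```

Emit:
carry_out(motion=[[[0,0,0,0,0,0,3.5],[0,0,0,0,0,0,3.5]]])

```text
time_s: 42.58
position: [0.6897, -0.0292, 0.1258]
tool_rot: [[0.002, 1.0, -0.008], [-0.001, -0.008, -1.0], [-1.0, 0.002, 0.001]]
ft_force: [-2.5, -1.1, 4.7]
grip_width: 0.0416
```

Seated at the predicted height. Release and back off, then inspect.

Emit:
carry_out(motion=[[[0,0,0,0,0,0,4.6],[0,0,0,0,0,0,6],[0,0,0,0,0,0,6],[0,0,0,0,0,0,6]]])

```text
time_s: 42.92
position: [0.6897, -0.029, 0.1244]
tool_rot: [[0.001, 1.0, -0.008], [-0.0, -0.008, -1.0], [-1.0, 0.001, 0.0]]
ft_force: [0.3, -0.3, 0.4]
grip_width: 0.0602
```

Emit:
carry_out(motion=[[[-3,0,0,0,0,0,6],[-7,0,0,0,0,0,6],[-11,0,0,0,0,0,6],[-15,0,0,0,0,0,6],[-19,0,0,0,0,0,6]]])

```text
time_s: 43.33
position: [0.689, -0.0289, 0.3167]
tool_rot: [[0.001, 1.0, -0.008], [-0.0, -0.008, -1.0], [-1.0, 0.001, 0.0]]
ft_force: [1.2, -0.4, 0.5]
grip_width: 0.0598
```

Emit:
carry_out(motion=[[[0,-13,13,0,0,0,6],[0,-13,13,0,0,0,6],[0,-13,13,0,0,0,6],[0,-13,13,0,0,0,6],[0,-13,13,0,0,0,6]]])

```text
time_s: 43.75
position: [0.5556, -0.1606, 0.3149]
tool_rot: [[0.001, 1.0, -0.011], [-0.001, -0.011, -1.0], [-1.0, 0.001, 0.001]]
ft_force: [-0.5, -0.6, 0.4]
grip_width: 0.0601
```

```bash
python3 - <<'E'
from prof import *
plan([])
d=snap('wrist','wZ.png')
prof('wZ',.147,-.12,.16,d=d); prof('wZ',.103,-.13,.16,d=d)
D={n:snap(n)['image'] for n in('scene','top')}
im=np.hstack([cv2.resize(D['scene'][150:330,200:440],(400,300)),cv2.resize(D['top'][120:255,175:355],(400,300))])
im=np.vstack([im,cv2.resize(d['image'],(400,300)).repeat(1,0) if 0 else np.hstack([cv2.resize(d['image'],(400,300)),cv2.resize(D['scene'],(400,300))])])
cv2.imwrite('pics/fin.png',im[:,:,::-1])
E
```

```text
at [ 0.5556 -0.1606  0.3149] phi -0.62 w 0.0601 t 43.75 F [-0.5 -0.6  0.4]
wZ 0.147 edges [(np.float64(-0.1095), 155, 168), (np.float64(-0.0895), 179, 165), (np.float64(-0.0725), 170, 153), (np.float64(-0.0715), 153, 118), (np.float64(-0.0695), 121, 157), (np.float64(-0.0685), 157, 178), (np.float64(-0.0675), 178, 165)]
wZ 0.103 edges [(np.float64(-0.1125), 162, 179), (np.float64(-0.0705), 183, 153), (np.float64(-0.0695), 153, 114), (np.float64(-0.0675), 120, 153), (np.float64(-0.0665), 153, 171)]
```

View pics/fin.png

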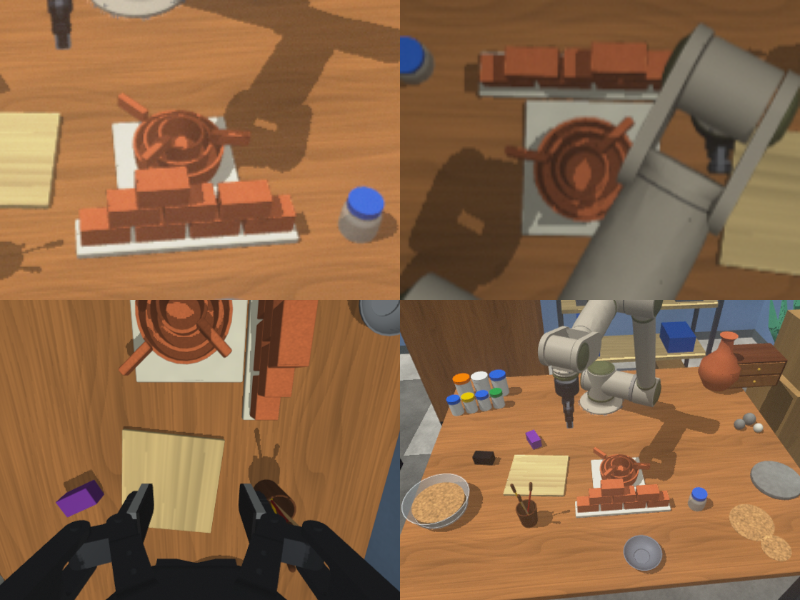

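```bash
python3 -c "
from rig import env
print(env.close_job())"
```

```text
the job is handed in; nothing more can be done
None
```

The job is handed in at about 44 s. The three pans are nested and the four loose bricks that were there are stacked on the wall.

**Pans:** The middle pan sits in the large one and the small pan in the middle one. The tool heights at contact, 73 mm and 89 mm, were within 1 mm of flat seating. I did not measure the rims by camera after release; they looked flat in the last pictures. The handles were set at about −139° (large), +80° (middle) and −45° (small). The large angle is measured; the other two come from the tool pose at release. The small pan sits a little off-centre in the middle one.

**Bricks:** They are in slots 1, 2, 3 and 4. Slots 5 and 6 are empty because only four bricks were present. Measured brick centres against target, along the wall:

| Slot | Measured y (mm) | Target y (mm) |
|---|---|---|
| 1 | −74.6 | −75 |
| 2 | 13.5 | 13 |
| 3 | 101.3 | 101 |
| 4 | −30.5 | −31 |

- **Slot 3:** The brick first landed about 3.5 mm off; I regrasped it and moved it.
- **Slot 1:** This figure rests on one end edge and the known brick length.
- **Slot 4:** Likewise one end edge. In the last picture that edge was less clear than the others, so this check is weaker.

I saw no grip slip or knocked pan. In the last pictures the jar, brush cup, black block and purple block look undisturbed, and the arm is clear of everything.

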